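Bar the pellet press back onto its anti-vibration mat

TASK

The heavy blue pellet press has walked forward off its black rubber mat, so that its front feet stand on the bench. With the red-handled pry bar over the steel fulcrum block, toe under the front of the press, lever the front up just high enough, walk the press back with the bar until you feel it bear lightly but definitely on the aluminium back stop for a moment (5 to 10 N; the rail is only taped down and gives way at 15), then ease off and let the front down softly so that it stays there with all four feet on the mat. Finally lay the bar flat on the bench clear of press and block; the robot itself must not touch the press, and leave the other things alone.

Things in the scene. Friction and masses are not known exactly. Their poses are not given: they have to be found in the camera images.
- press: Heavy bench pellet press (3 to 4.6 kg), 255 mm tall, blue base plate 150 (x) x 130 (y) x 20 mm. Origin: centre of the base at the level of the soles; +x to its back, z up. Four slippery white plastic feet, 16 mm diameter, 20 mm tall, at x +-58, y +-52 mm, leave a 20 mm gap below the plate. At the start it leans forward: rear feet on the mat, front feet on the bench
- front_foot_left (a point): centre of the sole of the front foot on the press's left (+y)
- front_foot_right (a point): centre of the sole of the front foot on the press's right (-y)
- front_lip (a point): middle of the lower front edge of the press's base plate (20 mm above the soles)
- rib (a point): middle of the front face of a cast rib across the press's underside, 15 mm behind the front edge, 80 mm wide, from 6 to 20 mm above the soles (this point: 13): the toe of a bar pushed in under the front edge butts against it, and pushing there moves the press back. While the front sinks, a bar that is not drawn back a little pushes harder here
- mat: Black ribbed rubber mat, 150 x 150 x 6 mm, fixed to the bench. Origin on the bench, on its middle line; +x to the back; the mat reaches from x -71 to +79 mm. The press is home, rear feet against the back stop, with its origin above this origin and its axes along the mat's; it starts about 25 mm in front of that. Walking the raised press takes a push of some 7 to 16 N on the bar
- back_stop: Aluminium rail across the back of the mat, 12 x 150 mm, top 22 mm above the bench, stiff, held by tape that stands 15 N. Same origin and axes as the mat; its front face is at x +66 mm, where the rear feet come to rest
- fulcrum: Loose steel fulcrum block, 0.9 kg, 44 (x) x 60 (y) mm, 18 mm tall, standing in front of the press. Along its top runs a polished, slippery half-round crest of 8 mm radius along the block's y, with its axis 10 mm above the bench. Origin: centre of the underside
- crest (a point): middle of the top line of the fulcrum's crest, 18 mm above the bench
- pry_bar: Steel pry bar, 0.35 kg, 330 mm long, lying on the bench. Origin: on the underside below the middle of the red grip; +x to the toe, z up. Red grip 110 mm long, 24 wide, 20 tall; straight shank 16 wide, 10 thick (z 0 to 10 mm) as far as x = 230 mm; there a flat toe, 24 wide, 5 thick and 36 mm long, bends up by 25 degrees
- bar_grip (a point): middle of the red grip, 10 mm above the bar's underside
- bar_bend (a point): centre of the shank where the toe begins, x = 230 mm, 5 mm above the underside
- bar_toe (a point): centre of the toe's end, 2 mm short of its very edge: x = 261, z = 19 mm in the bar's frame
- tube: bystander: upright screw-cap tube with a blue cap, 35 mm diameter, 112 mm tall, origin under its foot
- pot: bystander: white and yellow pot with a red lid, 68 mm diameter, 73 mm tall, origin under its foot
- cuvettes: bystander: small black hinged box, 45 x 62 x 27 mm, origin under its middle

How it is judged:
On the way, in this order (a step that is already met when the one before it is completed fails the run):
1. the front of the press is carried by the pry bar over the fulcrum block, both front feet clear of the mat's height (height (world z) of each of front_foot_left, front_foot_right above 0.0075 m and contact force between pry_bar and press above 5 N and contact force between pry_bar and fulcrum above 5 N), for 0.2 s.
2. the press is held home against the back stop with at least 4 N (contact force between press and back_stop above 4 N), for 0.2 s.
At the end, for the whole second after the job is handed in: The press stands level and at rest with all four feet on the mat (soles 4 to 8 mm above the bench), its rear feet within 4 mm of the back stop, within 12 mm of the mat's middle line and 4 degrees of its direction; the pry bar lies flat on the bench, at rest, touching neither press nor fulcrum block (x of press in the frame of mat above -0.004 m and y of press in the frame of mat between -0.012 and 0.012 m and angle between the x axis of press and the x axis of mat, either way round below 0.07 rad and height (world z) of front_foot_left between 0.004 and 0.008 m and height (world z) of front_foot_right between 0.004 and 0.008 m and angle between press's own z axis and vertical below 0.02 rad and linear speed of each of press, pry_bar below 0.01 m/s and height (world z) of bar_grip below 0.016 m and height (world z) of bar_bend below 0.012 m and contact force between pry_bar and press below 0.2 N and contact force between pry_bar and fulcrum below 0.2 N).
It fails at once if the press is pushed against the taped-down back stop with more than 15 N (contact force between press and back_stop above 15 N).
It fails at once if the bar bears on the press with more than 60 N (contact force between pry_bar and press above 60 N).
It fails at once if the robot touches the press (contact force between any of the fingers, the arm and press above 1 N).
It fails at once if the front of the press is raised more than 30 mm, dropped or jerked (turning faster than 1.2 rad/s) (height (world z) of any of front_foot_left, front_foot_right above 0.03 m or angular speed of press above 1.2 rad/s).
It fails at once if a bystander is disturbed (distance of any of tube, pot, cuvettes from where it was at the start of the episode above 0.02 m).
It also fails if it takes over 72 s, if anything falls off the work surface, if the arm or the gripper's body presses on something with over 40 N, if the wrist force passes 120 N, or if a joint passes its speed limit or range.

ROBOT

A 6-joint arm with a two-finger parallel gripper is mounted at the origin on a cart in front of the work surface, level with it; the furniture and walls round the work are solid. World frame = base frame: x ahead of the robot, y to its left, z up, the work surface at z = 0. Lengths are in m, angles in rad, forces in N, time in s.
With the tool pointing down it reaches from about 0.25 to 0.725 m from the base axis. Payload 4 kg.
Tool frame: the origin (TCP) lies at the very end of the fingers, on their centre line; the grasp point (between the pads) lies 19 mm behind it; z points along the fingers, y is the line along which they close (so a half turn about z gives the same grasp; the last joint's range is limited). The gripper opens to 85 mm and grips with 20 to 120 N. Pads are 22 mm wide; open, the fingers measure 114 mm over their backs; the gripper's body (76 mm by 85 mm) begins 54 mm behind the grasp point. The pads swing forward as they close: fully open they stand 13 mm farther back than shut.
Start: joints at [-1.199, 0.241, 0.005, 1.335, 0, 1.571], TCP at [0.182, -0.466, 0.194] pointing down, gripper open.
Joint ranges: [-2.72, 2.72], [-1.05, 1.87], [-1.09, 1.28], [-1.99, 2.15], [-1.42, 1.44], [-3.14, 3.14]. Speed limits (rad/s): [2.79, 2.79, 3.14, 3.14, 3.14, 3.14].

INTERFACE

Orientations are given as a unit quaternion [x, y, z, w].
In Python, from workcell import telemetry, vision, workorder gives the robot as it stands.
- The arm moves only by the shell command python3 -m inch 'ROWS'. ROWS is JSON, a list of rows, each a list of 3 entries, a list of its own where there are three numbers: the turn, a rotation vector about the tool's x, y, z scaled (see below), then the shift along the tool's x, y, z scaled (see below), then the closure, from -1 (fully open) to 1 (shut). A call has 1 to 10 rows; each row shifts and turns the commanded pose from where the row before left it, along the tool's axes as they then stand; what a row does not reach is not made up. The controller multiplies each number of a shift by 0.3 m and each number of a turn by 360 degrees. A row lasts 1/12 s, in which the tool goes at most 41.7 mm and 7.16 degrees, less where a joint would pass 70% of its speed; a pose out of reach is approached as far as the arm can. A call with a number of a shift or a turn outside -1 to 1 is refused whole. A call with a gripper value outside its range is refused whole. The fingers move at their own pace and stop on an object; the grip force is fixed at half the most. Time passes only in rows, so rows that do not move let the fingers close. It gives the time, the measured TCP pose, the force, the opening and the grip force at its end, in the units of the state.
- telemetry.get_obs(): the state, without advancing time (a new reading comes with each control period).
- vision.camera(name): name is "scene" or "top" or "wrist"; returns a dict with "img" (480x640x3 uint8, red, green, blue), "fov_y" (degrees; the focal length in pixels is half the picture's height over the tangent of half this angle, whatever the lens; pixels are square), "cx", "cy" (the principal point, pixels), "pose" (4x4, takes a point from camera to world coordinates). Camera axes: x right, y up, looking along -z (the intrinsics and any distortion apply to the point x, -y, -z); pixel columns grow to the right and rows downward; lengths in m; the calibration is good to about 2 mm. A picture is of the moment at which its call begins. There is no depth.
- workorder.job_done(): hands the job in; it is judged then, once.
The state is a dict: "clock": time; "joint_pos": joint angles; "joint_vel": joint speeds; "tau": joint torques, N m; "eef_pos": TCP position; "tool_rot": TCP orientation; "ft_force": force on the tool from outside, world axes, zero at the start; "ft_torque": the same for the moment, N m; "grip_width": finger opening in m; "grasp_force": force on a finger pad.
Only numpy, scipy, OpenCV 4.12 (cv2) and the standard library are available. Lean on these libraries where they do the work, as an engineer would, in place of code of your own. Each camera call takes 0.05 s, during which the arm holds its last target. There are 200 camera calls.

## Working session

There is one attempt and no reset: what is moved stays moved. The work goes in short steps, Python scripts to look and compute and a shell command to move; the robot and the scene stay as the last step left them, time stands still between calls to the robot, and variables do not carry over. Pictures are saved under pics/ and viewed, at most 10 in all, crops included, and the job is handed in when it is done.

```bash
mkdir -p pics; ls; cat > h.py <<'E'
import numpy as np, cv2
from workcell import telemetry, vision, workorder
from scipy.spatial.transform import Rotation as R
def cam(n):
    c=vision.camera(n); c['f']=c['img'].shape[0]/2/np.tan(np.radians(c['fov_y'])/2); c['pose']=np.array(c['pose']); return c
def ray(c,u,v):
    d=c['pose'][:3,:3]@np.array([(u-c['cx'])/c['f'],-(v-c['cy'])/c['f'],-1.]); return c['pose'][:3,3],d
def onz(c,u,v,z):
    o,d=ray(c,u,v); return o+d*(z-o[2])/d[2]
def proj(c,p):
    q=c['pose'][:3,:3].T@(np.array(p)-c['pose'][:3,3]); return c['cx']+c['f']*q[0]/-q[2], c['cy']-c['f']*q[1]/-q[2]
def save(c,name): cv2.imwrite('pics/'+name,c['img'][:,:,::-1])
E
python3 - <<'E'
from h import *
for n in ['top','scene']:
    c=cam(n); save(c,n+'1.png'); print(n,{k:c[k] for k in c if k not in('img',)})
print(telemetry.get_obs())
E
```

```text
pics
top {'fov_y': 46.92648303181217, 'cx': 316.23785272642044, 'cy': 244.07145823956475, 'pose': array([[ 0.02116863,  0.99090991, -0.13285118,  0.43306835],
       [-0.99968066,  0.0228132 ,  0.010869  ,  0.13020306],
       [ 0.01380096,  0.13257867,  0.9910764 ,  1.27549647],
       [ 0.        ,  0.        ,  0.        ,  1.        ]]), 'f': np.float64(552.9320246988758)}
scene {'fov_y': 54.531062755968094, 'cx': 320.1317026176497, 'cy': 236.9934771499449, 'pose': array([[-0.83529002,  0.37823766, -0.39903239,  0.08013337],
       [-0.54951655, -0.59801766,  0.5834436 ,  0.85209367],
       [-0.01794807,  0.70661952,  0.70736604,  0.97532671],
       [ 0.        ,  0.        ,  0.        ,  1.        ]]), 'f': np.float64(465.67864033488627)}
{'clock': 0.1, 'joint_pos': array([-1.19899440e+00,  2.41325501e-01,  3.85810713e-03,  1.33520257e+00,
        8.21535917e-08,  1.57078006e+00]), 'joint_vel': array([ 4.74631663e-05, -2.12453571e-03,  3.80711280e-03, -3.73356153e-04,
        6.83378720e-04, -6.29096991e-04]), 'tau': array([ 5.89009760e-04, -3.73139083e+01,  2.53009218e+01,  1.08909429e-02,
       -4.31338805e-06, -1.19361246e-05]), 'eef_pos': array([ 0.18141577, -0.46524297,  0.19280779]), 'tool_rot': array([ 9.82768188e-01,  1.84839959e-01, -1.73106506e-04, -9.20687729e-04]), 'ft_force': array([ 0.10721367, -0.40288256, -0.77214875]), 'ft_torque': array([ 0.00899593, -0.03716568,  0.01447582]), 'grasp_force': 0.0, 'grip_width': 0.08575212957735563}
```

View pics/top1.png

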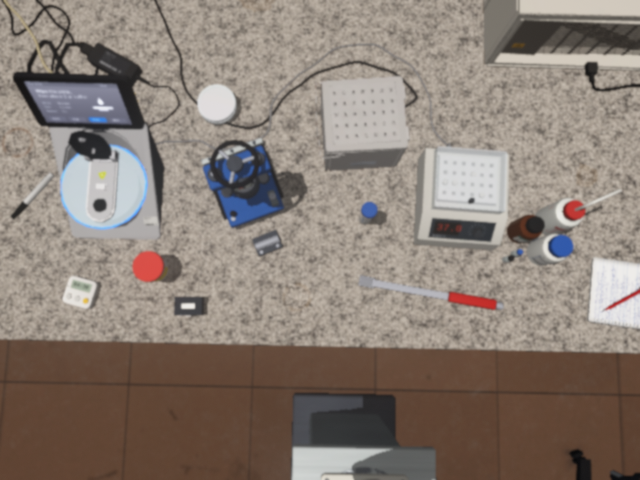

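View pics/scene1.png

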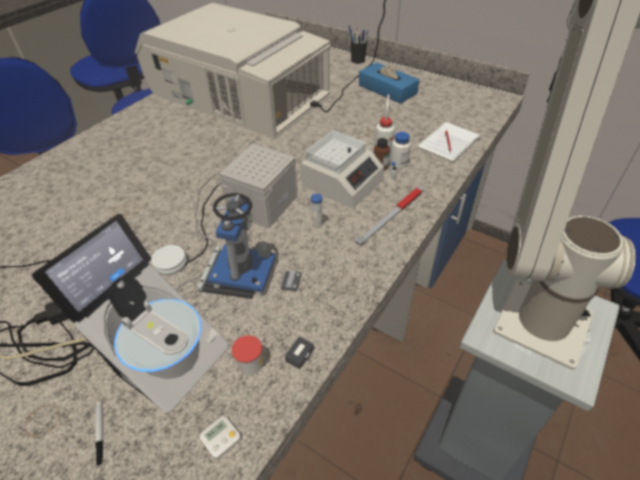

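The top view shows the press at about (245,185), the fulcrum block at (267,243), the bar from toe (362,281) to grip end (497,303), the tube at (369,211), the pot at (148,266) and the cuvette box at (190,306). The scene view shows the same layout, with the press at (240,265). I'll zoom in on the press and fulcrum.

```bash
python3 - <<'E'
from h import *
c=cam('top'); s=cam('scene')
a=cv2.resize(c['img'][130:260,190:320],(520,520),interpolation=cv2.INTER_CUBIC)
b=cv2.resize(s['img'][190:310,190:310],(520,520),interpolation=cv2.INTER_CUBIC)[:, :270+10]
cv2.imwrite('pics/crop1.png',np.hstack([a,cv2.resize(s['img'][225:305,195:305],None,fx=2.5,fy=6.5)[:520,:275]])[:,:,::-1])
cv2.imwrite('pics/crop1.png',a[:,:,::-1])
cv2.imwrite('pics/crop2.png',cv2.resize(s['img'][230:305,195:305],(770,525),interpolation=cv2.INTER_CUBIC)[:,:,::-1])
E
```

```text
(no output)
```

View pics/crop1.png

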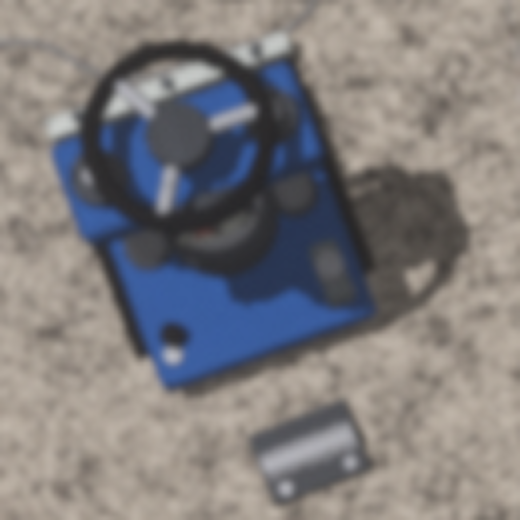

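View pics/crop2.png

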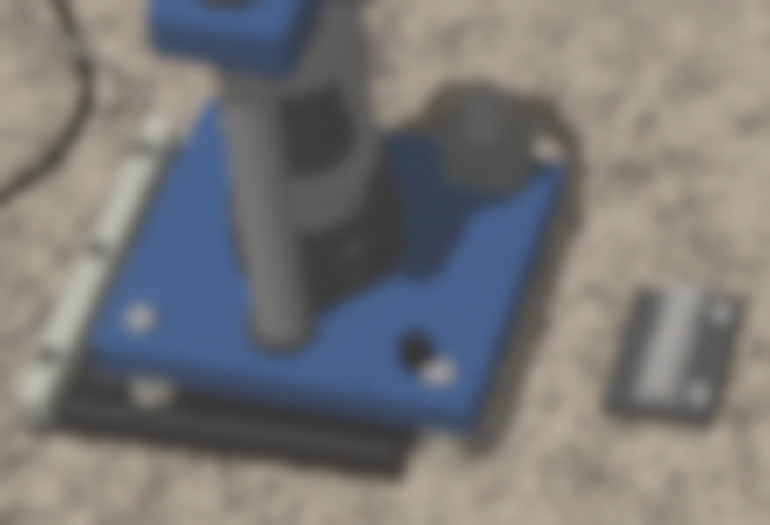

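```bash
python3 - <<'E'
from h import *
c=cam('top'); s=cam('scene')
t=lambda x,y,z: onz(c,190+(x+.5)/4-.5,130+(y+.5)/4-.5,z)
u=lambda x,y,z: onz(s,195+(x+.5)/7-.5,230+(y+.5)/7-.5,z)
def P(n,*a): print(n,*[np.round(x*1000,1) for x in a])
a,b=t(170,388,.039),t(372,308,.039); P('front top L,R',a,b,np.linalg.norm(a-b),np.degrees(np.arctan2(*(a-b)[:2])))
a,b=u(470,415,.039),u(560,170,.039);P('scene same',a,b)
P('rail back L,R top',t(45,122,.022),t(290,33,.022)); P('rail scene L end,R', u(25,400,.022),u(158,122,.022))
P('mat FL, FR',t(143,357,.006),t(370,270,.006),'scene FL',u(395,472,.0),u(410,432,.006))
F=[t(*q,.010) for q in((250,437),(347,403),(370,463),(280,503))];P('ful',*F,np.mean(F,0))
P('crest top',t(262,467,.018),t(354,432,.018))
P('crest scene',u(680,287,.018),u(655,400,.018))
for nm,m in (('red',lambda h:((h[...,0]<8)|(h[...,0]>172))&(h[...,1]>150)&(h[...,2]>80)),):
  for cc,n in((c,'top'),(s,'scene')):
    h=cv2.cvtColor(cc['img'],cv2.COLOR_RGB2HSV); mm=m(h).astype(np.uint8)
    k,l,st,ce=cv2.connectedComponentsWithStats(mm)
    for i in range(1,k):
      if st[i,4]>80:
        p=np.argwhere(l==i)[:,::-1].astype(np.float32); r=cv2.minAreaRect(p); bp=cv2.boxPoints(r); 
        P(n,onz(cc,*ce[i],.015),st[i,4],ce[i]/1000,[r[1][0],r[1][1]]and np.array(r[1])/1000)
        vx=cv2.fitLine(p,cv2.DIST_L2,0,.01,.01).ravel(); A=onz(cc,vx[2]-30*vx[0],vx[3]-30*vx[1],.015);B=onz(cc,vx[2]+30*vx[0],vx[3]+30*vx[1],.015); P(' dir',np.degrees(np.arctan2((B-A)[1],(B-A)[0]))/1000)
P('toe end top',onz(c,360.5,281,.019),'shank bend',onz(c,373,284,.01),'grip start',onz(c,449,297,.02),'grip end',onz(c,497,304,.02))
P('tube',onz(c,369.5,210,.112),'pot',onz(c,148,266,.073),'cuv',onz(c,190,306,.027))
E
```

```text
front top L,R [634.2 307.6  39. ] [683.  194.9  39. ] 122.8 -23391.3
scene same [631.7 317.   39. ] [678.2 201.5  39. ]
rail back L,R top [792.  389.1  22. ] [849.3 248.6  22. ]
rail scene L end,R [787.6 391.9  22. ] [843.8 256.3  22. ]Traceback (most recent call last):
  File "<stdin>", line 9, in <module>
  File "<stdin>", line 5, in P
    return _wrapfunc(a, 'round', decimals=decimals, out=out)
    return _wrapit(obj, method, *args, **kwds)
    result = getattr(arr, method)(*args, **kwds)
numpy._core._exceptions._UFuncNoLoopError: ufunc 'multiply' did not contain a loop with signature matching types (dtype('<U8000'), dtype('float64')) -> None
```

```bash
python3 - <<'E'
from h import *
c=cam('top'); s=cam('scene')
t=lambda x,y,z: onz(c,190+(x+.5)/4-.5,130+(y+.5)/4-.5,z)
u=lambda x,y,z: onz(s,195+(x+.5)/7-.5,230+(y+.5)/7-.5,z)
def P(n,*a): print(n,*[x if isinstance(x,str) else np.round(np.array(x)*1000,1) for x in a])
P('mat FL, FR',t(143,357,.006),t(370,270,.006),'scene FL',u(395,472,.0),u(410,432,.006))
F=[t(*q,.010) for q in((250,437),(347,403),(370,463),(280,503))];P('ful',*F,np.mean(F,0))
P('crest top',t(262,467,.018),t(354,432,.018))
P('crest scene',u(680,287,.018),u(655,400,.018))
for cc,n in((c,'top'),(s,'scene')):
    h=cv2.cvtColor(cc['img'],cv2.COLOR_RGB2HSV); mm=(((h[...,0]<8)|(h[...,0]>172))&(h[...,1]>150)&(h[...,2]>80)).astype(np.uint8)
    k,l,st,ce=cv2.connectedComponentsWithStats(mm)
    for i in range(1,k):
      if st[i,4]>80:
        p=np.argwhere(l==i)[:,::-1].astype(np.float32)
        vx=cv2.fitLine(p,cv2.DIST_L2,0,.01,.01).ravel(); q=(p-vx[2:])@vx[:2]
        A,B=[onz(cc,*(vx[2:]+k*vx[:2]),.015) for k in(q.min()-.5,q.max()+.5)]
        print(n,ce[i]); P(' ends',A,B,'mid',(A+B)/2,'len',np.linalg.norm(A-B)); print(np.degrees(np.arctan2((B-A)[1],(B-A)[0])))
P('toe end top',onz(c,360.5,281,.019),'shank bend',onz(c,373,284,.01),'grip start',onz(c,449,297,.02),'grip end',onz(c,497,304,.02))
P('tube',onz(c,369.5,210,.112),'pot',onz(c,148,266,.073),'cuv',onz(c,190,306,.027))
cv2.imwrite('pics/bar.png',np.vstack([cv2.resize(c['img'][265:315,350:510],(800,250),interpolation=cv2.INTER_CUBIC),cv2.resize(s['img'][180:250,345:430],(395,325),interpolation=cv2.INTER_CUBIC) @ np.eye(3) if 0 else cv2.resize(s['img'][180:250,345:505],(800,350),interpolation=cv2.INTER_CUBIC)])[:,:,::-1])
E
```

```text
mat FL, FR [657.5 328.8   6. ] [712.3 198.5   6. ] scene FL [661.5 331.4   0. ] [665.2 316.8   6. ]
ful [611.4 264.6  10. ] [632.6 209.3  10. ] [597.9 194.9  10. ] [573.5 245.9  10. ] [603.8 228.7  10. ]
crest top [593.1 256.2  18. ] [614.5 204.2  18. ]
crest scene [614.6 211.4  18. ] [589.7 261.9  18. ]
top [573.29387755 210.23265306]
 ends [ 705.4 -462.7   15. ] [ 683.7 -504.9   15. ] mid [ 694.5 -483.8   15. ] len 47.4
-117.16088194783627
top [147.88613139 266.13430657]
 ends [534.1 532.2  15. ] [551.  465.2  15. ] mid [542.5 498.7  15. ] len 69.2
-75.82845655852836
top [472.07398568 300.42720764]
 ends [ 489.1 -187.8   15. ] [ 472.3 -294.9   15. ] mid [ 480.7 -241.3   15. ] len 108.3
-98.87781435073889
scene [408.72794118 198.15441176]
 ends [ 488.5 -184.4   15. ] [ 471.6 -289.5   15. ] mid [ 480. -237.   15.] len 106.5
-99.16138811667203
scene [246.53752535 348.50709939]
 ends [581.6 491.   15. ] [546.9 436.3  15. ] mid [564.2 463.7  15. ] len 64.8
-122.33519398056929
toe end top [519.1  13.9  19. ] shank bend [513.4 -15.6  10. ] grip start [ 487.1 -187.4   20. ] grip end [ 473.7 -296.5   20. ]
tube [665.3   4.8 112. ] pot [537.8 481.6  73. ] cuv [454.1 396.   27. ]
```

View pics/bar.png

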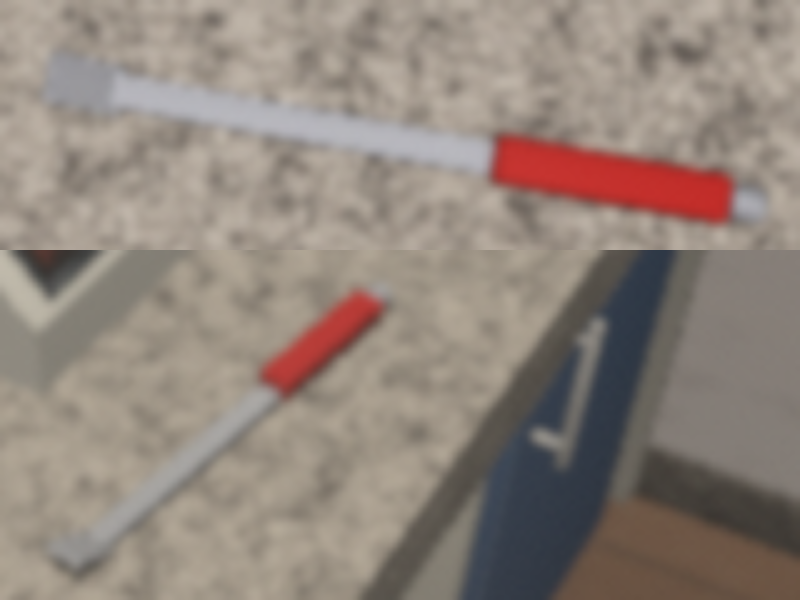

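The bar's grip is centred near (0.4805, -0.239) with the bar at yaw 81°. The mat, press and fulcrum all sit at yaw of about 22.4°, with the crest near (0.603, 0.2335). Next I move over the grip and turn the tool.

```bash
cat >> h.py <<'E'
def T():
    o=telemetry.get_obs(); return np.array(o['eef_pos']),R.from_quat(o['tool_rot']),o
def rot(yaw,pitch=0):  # bar yaw deg, toe-down pitch deg
    return R.from_euler('ZY',[yaw,pitch],degrees=True)*R.from_euler('x',180,degrees=True)
def delta(p,r):
    a,q,o=T(); d=q.inv().apply(np.array(p)-a)/.3; w=(q.inv()*r).as_rotvec(degrees=True)/360
    print('shift(tool now,units)',np.round(d,4),'shift(after turn)',np.round(r.inv().apply(np.array(p)-a)/.3,4),'turn',np.round(w,5),'F',np.round(o['ft_force'],1),'t',round(o['clock'],1))
E
python3 -m inch '[[[0,0,0],[0.12,-0.034,0],-1],[[0,0,0],[0.12,-0.034,0],-1],[[0,0,0],[0.12,-0.034,0],-1],[[0,0,0],[0.12,-0.034,0],-1],[[0,0,0],[0.12,-0.034,0],-1],[[0,0,0],[0.12,-0.034,0],-1],[[0,0,0],[0.12,-0.034,0],-1],[[0,0,0],[0.12,-0.034,0],-1],[[0,0,0],[0.12,-0.034,0],-1],[[0,0,0],[0.12,-0.034,0],-1]]'
python3 -m inch '[[[0,0,-0.0166],[0,0,0],-1],[[0,0,-0.0166],[0,0,0],-1],[[0,0,-0.0166],[0,0,0],-1],[[0,0,-0.0166],[0,0,0],-1],[[0,0,-0.0166],[0,0,0],-1],[[0,0,-0.0166],[0,0,0],-1],[[0,0,-0.0166],[0,0,0],-1],[[0,0,-0.0166],[0,0,0],-1],[[0,0,-0.0166],[0,0,0],-1],[[0,0,-0.0166],[0,0,0],-1]]'
python3 - <<'E'
from h import *
delta([.4805,-.239,.1],rot(81))
w=cam('wrist'); h=cv2.cvtColor(w['img'],cv2.COLOR_RGB2HSV); mm=(((h[...,0]<8)|(h[...,0]>172))&(h[...,1]>150)&(h[...,2]>80)).astype(np.uint8)
k,l,st,ce=cv2.connectedComponentsWithStats(mm); i=1+st[1:,4].argmax(); p=np.argwhere(l==i)[:,::-1].astype(np.float32); print(ce[i],st[i])
vx=cv2.fitLine(p,cv2.DIST_L2,0,.01,.01).ravel(); q=(p-vx[2:])@vx[:2]
A,B=[onz(w,*(vx[2:]+k*vx[:2]),.018) for k in(q.min()-.5,q.max()+.5)]; print(A,B,(A+B)/2,np.degrees(np.arctan2((A-B)[1],(A-B)[0])))
save(w,'w1.png')
E
```

```text
clock: 1.23
eef_pos: [0.4813, -0.2386, 0.1937]
tool_rot: [0.983, 0.185, 0.0, 0.0]
ft_force: [0.6, -1.9, 0.4]
grip_width: 0.0853
grasp_force: 0.0
clock: 2.07
eef_pos: [0.48, -0.24, 0.1936]
tool_rot: [0.758, 0.652, -0.0, -0.0]
ft_force: [-0.6, 0.5, -0.4]
grip_width: 0.0856
grasp_force: 0.0
shift(tool now,units) [0.0036 0.0012 0.3119] shift(after turn) [0.0036 0.0011 0.3119] turn [-2.e-05  0.e+00  1.e-03] F [-0.6  0.5 -0.4] t 2.1
[313.84942085 193.12773488] [ 301  135   28  119 3108]
[ 0.47230673 -0.29499441  0.018     ] [ 0.48936835 -0.18745038  0.018     ] [ 0.48083754 -0.24122239  0.018     ] -99.01471651245656
```

```bash

python3 -m inch '[[[0,0,0.001],[-0.003,0.002,0.1],-1],[[0,0,0],[0,0,0.1],-1],[[0,0,0],[0,0,0.1],-1],[[0,0,0],[0,0,0.1],-1],[[0,0,0],[0,0,0.1],-1],[[0,0,0],[0,0,0.07],-1],[[0,0,0],[0,0,0.04],-1],[[0,0,0],[0,0,0.0267],-1],[[0,0,0],[0,0,0],-1],[[0,0,0],[0,0,0],-1]]'
python3 -m inch '[[[0,0,0],[0,0,0],0.5],[[0,0,0],[0,0,0],1],[[0,0,0],[0,0,0],1],[[0,0,0],[0,0,0],1],[[0,0,0],[0,0,0],1],[[0,0,0],[0,0,0],1],[[0,0,0],[0,0,0],1],[[0,0,0],[0,0,0],1]]'
```

```text
clock: 2.95
eef_pos: [0.4807, -0.2411, 0.0028]
tool_rot: [0.762, 0.647, 0.0, 0.0]
ft_force: [0.1, -0.6, -0.3]
grip_width: 0.0853
grasp_force: 0.0
clock: 3.62
eef_pos: [0.4805, -0.241, 0.0026]
tool_rot: [0.762, 0.647, 0.0, 0.0]
ft_force: [-0.3, -0.6, 0.1]
grip_width: 0.0
grasp_force: 0.0
```

```bash
python3 - <<'E'
from h import *
w=cam('wrist'); s=cam('scene'); t=cam('top')
cv2.imwrite('pics/miss.png',np.hstack([cv2.resize(w['img'],(400,300)),cv2.resize(s['img'][170:290,340:500],(400,300))])[:,:,::-1])
E
```

```text
(no output)
```

View pics/miss.png

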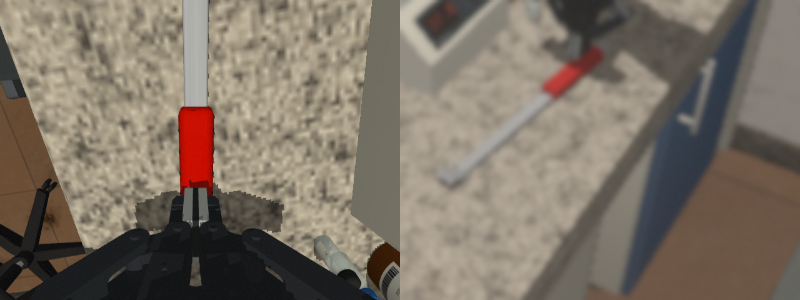

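```bash
python3 - <<'E'
from h import *
w=cam('wrist'); p,q,o=T(); print(p,o['grip_width'])
z=q.apply([0,0,1])
for k in (0,-.01,-.019,-.03,-.05): print(k,np.round(proj(w,p+k*z),1), np.round(proj(w,p+k*z+q.apply([.011,0,0])),1))
print(np.round(w['pose'],3))
cv2.imwrite('pics/miss2.png',cv2.resize(w['img'][270:400,230:400],(785,600),interpolation=cv2.INTER_CUBIC)[:,:,::-1])
E
```

```text
[ 0.48041647 -0.24097479  0.00253778] 0.00011731475012958777
0 [313.  278.9] [313. 258.]
-0.01 [313.  288.1] [313.  266.2]
-0.019 [313.  297.1] [313.  274.4]
-0.03 [313.1 309.4] [313.1 285.5]
-0.05 [313.2 336.1] [313.2 309.8]
[[ 0.987  0.153  0.053  0.494]
 [-0.162  0.932  0.323 -0.158]
 [ 0.    -0.327  0.945  0.183]
 [ 0.     0.     0.     1.   ]]
```

View pics/miss2.png

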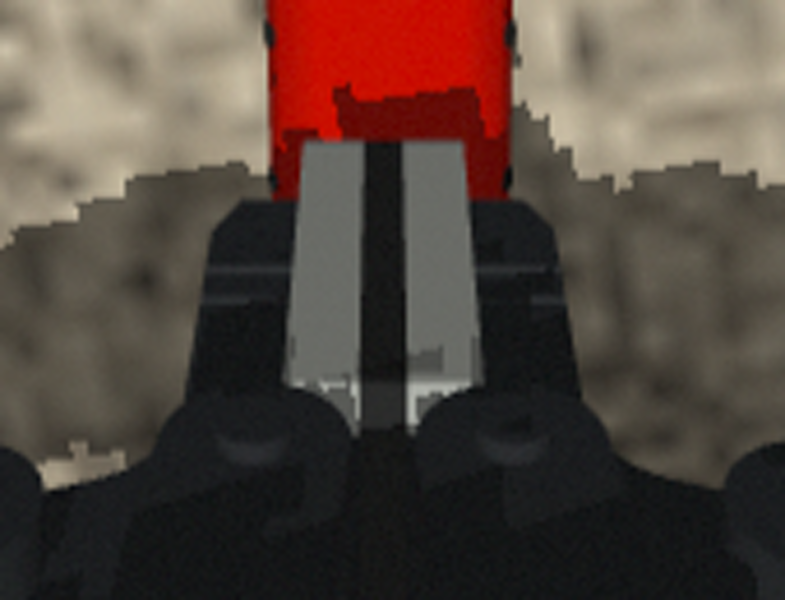

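```bash
python3 - <<'E'
from h import *
for n in('wrist','scene','top'):
    w=cam(n); h=cv2.cvtColor(w['img'],cv2.COLOR_RGB2HSV); mm=(((h[...,0]<8)|(h[...,0]>172))&(h[...,1]>150)&(h[...,2]>80)).astype(np.uint8)
    k,l,st,ce=cv2.connectedComponentsWithStats(mm)
    for i in range(1,k):
        if st[i,4]<80: continue
        p=np.argwhere(l==i)[:,::-1].astype(np.float32)
        vx=cv2.fitLine(p,cv2.DIST_L2,0,.01,.01).ravel(); q=(p-vx[2:])@vx[:2]
        A,B=[onz(w,*(vx[2:]+k*vx[:2]),.015) for k in(q.min()-.5,q.max()+.5)]; print(n,st[i,4],vx[2:],A.round(4),B.round(4))
    print(w['f'], np.round(proj(w,T()[0]),1))
E
```

```text
wrist 7139 [313.7431  236.28967] [ 0.4894 -0.1864  0.015 ] [ 0.4793 -0.2525  0.015 ]
406.8851611921399 [313. 279.]
scene 106 [407.09433 199.85849] [ 0.4893 -0.1844  0.015 ] [ 0.4691 -0.284   0.015 ]
scene 494 [246.52226 348.51215] [0.5809 0.4915 0.015 ] [0.5479 0.4363 0.015 ]
465.67864033488627 [409.1 200.1]
top 243 [573.27985 210.23457] [ 0.7045 -0.4623  0.015 ] [ 0.6846 -0.5056  0.015 ]
top 681 [147.91777 266.15417] [0.533  0.5315 0.015 ] [0.5519 0.4659 0.015 ]
top 203 [460.17242 298.3744 ] [ 0.4898 -0.1881  0.015 ] [ 0.4791 -0.2437  0.015 ]
552.9320246988758 [470.4 300.7]
```

```bash

python3 -m inch '[[[0,0,0],[0,0,0],0],[[0,0,0],[0,0,0],0],[[0,0,0],[0,0,0],0],[[0,0,0],[0,0,0],0],[[0,0,0],[0,0,0],0]]'
python3 -m inch '[[[0,0,0],[0,0,0.015],0],[[0,0,0],[0,0,0.015],0],[[0,0,0],[0,0,0],0]]'
python3 - <<'E'
from h import *
w=cam('wrist'); cv2.imwrite('pics/w3.png',cv2.resize(w['img'][200:420,180:450],(730,595),interpolation=cv2.INTER_CUBIC)[:,:,::-1])
E
```

```text
clock: 4.38
eef_pos: [0.4804, -0.241, 0.0026]
tool_rot: [0.762, 0.647, -0.0, 0.0]
ft_force: [-0.0, 0.1, -0.1]
grip_width: 0.0426
grasp_force: 0.0
clock: 4.63
eef_pos: [0.4795, -0.2406, -0.0076]
tool_rot: [0.762, 0.647, -0.0, -0.001]
ft_force: [0.6, -0.1, 0.3]
grip_width: 0.0427
grasp_force: 0.0
```

View pics/w3.png

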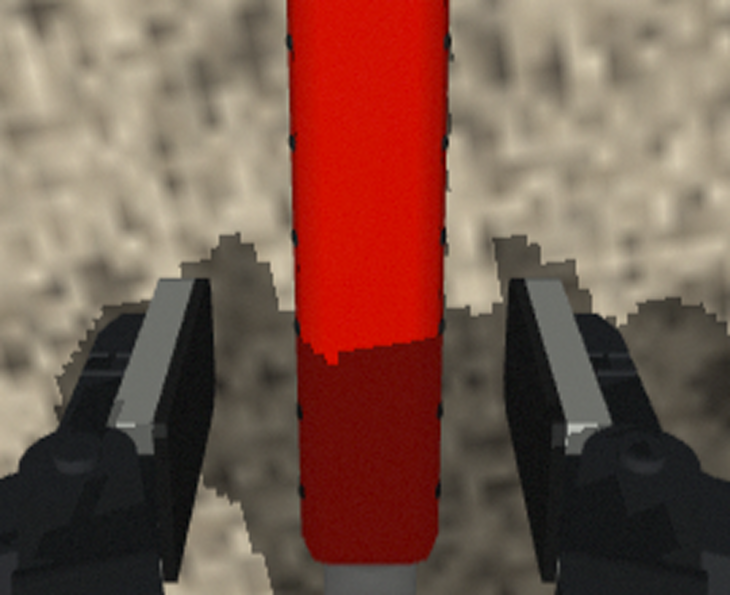

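The fingers shut above the bar without moving it, so the real tips sit higher than the reported TCP suggests. Now the open fingers straddle the grip, with pads at about x=190 and 540 and the red grip between. I'll keep lowering and watch the force.

```bash

for i in 1; do python3 -m inch '[[[0,0,0],[0,0,0.015],0],[[0,0,0],[0,0,0],0]]' | grep -E 'eef|ft_f'; done
python3 -m inch '[[[0,0,0],[0,0,0.015],0],[[0,0,0],[0,0,0],0]]' | grep -E 'eef|ft_f'
python3 -m inch '[[[0,0,0],[0,0,0.01],0],[[0,0,0],[0,0,0],0]]' | grep -E 'eef|ft_f'
```

```text
eef_pos: [0.48, -0.2408, -0.0117]
ft_force: [0.2, -0.5, 0.0]
eef_pos: [0.48, -0.2407, -0.0162]
ft_force: [-0.7, 0.3, -0.3]
eef_pos: [0.4801, -0.2409, -0.0189]
ft_force: [0.7, -0.5, 0.3]
```

```bash

python3 -m inch '[[[0,0,0],[0,0,0.015],0],[[0,0,0],[0,0,0],0]]' | grep -E 'eef|ft_f'
python3 -m inch '[[[0,0,0],[0,0,0.015],0],[[0,0,0],[0,0,0],0]]' | grep -E 'eef|ft_f'
python3 -m inch '[[[0,0,0],[0,0,0.01],0],[[0,0,0],[0,0,0],0]]' | grep -E 'eef|ft_f'
python3 - <<'E'
from h import *
w=cam('wrist'); h=w['img'][200:420,180:450]; cv2.imwrite('pics/w4.png',cv2.resize(h,(730,595),interpolation=cv2.INTER_CUBIC)[:,:,::-1])
# pad grey tip: brightness profile down the column of the left grey pad edge
print(w['img'][280:330:3,240].mean(1).astype(int), w['img'][280:330:3,385].mean(1).astype(int))
E
```

```text
eef_pos: [0.48, -0.2408, -0.0236]
ft_force: [-0.5, -0.2, -0.2]
eef_pos: [0.48, -0.2408, -0.0282]
ft_force: [-0.8, 0.3, -0.9]
eef_pos: [0.4801, -0.2408, -0.0309]
ft_force: [-1.4, 1.5, -0.1]
[161 157 152 146 154 157 162 164 106 108 107 108 109 108 107 107 107] [148 140 161 181 173 151 134 134 107 108 107 107 108 106 107 108 107]
```

```bash

python3 -m inch '[[[0,0,0],[0,0,0.01],0],[[0,0,0],[0,0,0],0]]' | grep -E 'eef|ft_f'
python3 -m inch '[[[0,0,0],[0,0,0.007],0],[[0,0,0],[0,0,0],0]]' | grep -E 'eef|ft_f'
python3 -m inch '[[[0,0,0],[0,0,0],1],[[0,0,0],[0,0,0],1],[[0,0,0],[0,0,0],1],[[0,0,0],[0,0,0],1],[[0,0,0],[0,0,0],1]]'
```

```text
eef_pos: [0.4802, -0.2409, -0.0338]
ft_force: [-0.2, 0.4, 0.4]
eef_pos: [0.4803, -0.2409, -0.0358]
ft_force: [-0.2, -0.3, -0.1]
clock: 6.48
eef_pos: [0.4806, -0.2411, -0.0352]
tool_rot: [0.762, 0.647, 0.0, 0.0]
ft_force: [-0.7, -0.0, 3.3]
grip_width: 0.0224
grasp_force: 60.2
```

The bar is gripped at 60 N. I'll lift it, carry it round in front of the robot and turn it to yaw 22.4°, then check the bar in hand.

```bash

python3 -m inch '[[[0,0,0],[0,0,-0.02],1],[[0,0,0],[0,0,-0.06],1],[[0,0,0],[0,0,-0.1],1],[[0,0,0],[0,0,-0.1],1],[[0,0,0],[0,0,-0.1],1],[[0,0,0],[0,0,-0.1],1],[[0,0,0],[0,0,-0.06],1],[[0,0,0],[0,0,-0.02],1]]' | grep -E 'eef|ft_f|wid'
python3 -m inch '[[[0,0,0],[0.104,-0.068,0],1],[[0,0,0],[0.104,-0.068,0],1],[[0,0,0],[0.104,-0.068,0],1],[[0,0,0],[0.104,-0.068,0],1],[[0,0,0],[0.104,-0.068,0],1],[[0,0,0],[0.104,-0.068,0],1],[[0,0,0],[0.104,-0.068,0],1],[[0,0,0],[0.104,-0.068,0],1],[[0,0,0],[0.104,-0.068,0],1],[[0,0,0],[0.104,-0.068,0],1]]' | grep -E 'eef|ft_f|wid'
python3 -m inch '[[[0,0,0.0162],[0,0,0],1],[[0,0,0.0162],[0,0,0],1],[[0,0,0.0162],[0,0,0],1],[[0,0,0.0162],[0,0,0],1],[[0,0,0.0162],[0,0,0],1],[[0,0,0.0162],[0,0,0],1],[[0,0,0.0162],[0,0,0],1],[[0,0,0.0162],[0,0,0],1],[[0,0,0.0162],[0,0,0],1],[[0,0,0.0162],[0,0,0],1]]' | grep -E 'eef|ft_f|wid'
python3 -c "
from h import *
w=cam('wrist');p,q,o=T();print('cam in tool, pitch0',q.inv().apply(w['pose'][:3,3]-p))"
python3 -m inch '[[[0,-0.0139,0],[0,0,0],1],[[0,-0.0139,0],[0,0,0],1],[[0,-0.0139,0],[0,0,0],1],[[0,-0.0139,0],[0,0,0],1],[[0,-0.0139,0],[0,0,0],1],[[0,0,0],[0,0,0],1],[[0,0,0],[0,0,0],1]]'
python3 - <<'E'
from h import *
w=cam('wrist');p,q,o=T();print('cam in tool',q.inv().apply(w['pose'][:3,3]-p)); print(q.apply([1,0,0]),np.degrees(np.arctan2(*q.apply([1,0,0])[1::-1])))
t=cam('top');s=cam('scene')
b=lambda x,z:p+q.apply([x,0,-.0352-z])
for n,c in(('w',w),('t',t),('s',s)): print(n,[np.round(proj(c,b(*k)),1) for k in((55,20),(-55,20),(230,10),(262,20)) for k in [np.array(k)/1000]])
cv2.imwrite('pics/hand.png',np.hstack([w['img'][::2,::2],s['img'][150:390:1,300:620]])[:,:,::-1].copy()); save(t,'t_h.png')
E
```

```text
eef_pos: [0.4821, -0.242, 0.136]
ft_force: [1.2, -0.3, -3.6]
grip_width: 0.0227
eef_pos: [0.3272, 0.1006, 0.1313]
ft_force: [0.3, 0.6, -4.5]
grip_width: 0.0227
eef_pos: [0.3278, 0.0994, 0.131]
ft_force: [-0.3, 1.3, -3.4]
grip_width: 0.0226
cam in tool, pitch0 [ 0.08388576 -0.00028035 -0.18049795]
clock: 9.45
eef_pos: [0.3292, 0.0999, 0.1302]
tool_rot: [0.957, 0.19, -0.215, 0.042]
ft_force: [-0.1, -0.8, -2.4]
grip_width: 0.0229
grasp_force: 59.7
cam in tool [ 8.51180308e-02  3.12974603e-05 -1.79238554e-01]
[ 0.83670123  0.34592906 -0.42457525] 22.46235159287513
w [array([312.3, 197.7]), array([312.5, 465.5]), array([ 311.7, -694.7]), array([  311.4, -1195.6])]
t [array([309.4, 336.5]), array([328.5, 387.2]), array([283.8, 268.4]), array([278.5, 254.5])]
s [array([381.5, 247.2]), array([426. , 238.6]), array([319.6, 262. ]), array([307.1, 261.5])]
```

View pics/hand.png

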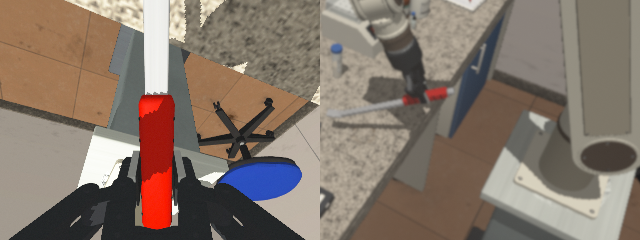

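```bash
cat >> h.py <<'E'
def redmask(img):
    h=cv2.cvtColor(img,cv2.COLOR_RGB2HSV); return (((h[...,0]<8)|(h[...,0]>172))&(h[...,1]>140)&(h[...,2]>60)).astype(np.uint8)
def redline(c,near,lim=60):
    k,l,st,ce=cv2.connectedComponentsWithStats(redmask(c['img'])); best=None
    for i in range(1,k):
        if st[i,4]>40 and np.hypot(*(ce[i]-near))<lim and (best is None or st[i,4]>st[best,4]): best=i
    p=np.argwhere(l==best)[:,::-1].astype(np.float32); v=cv2.fitLine(p,cv2.DIST_L2,0,.01,.01).ravel(); q=(p-v[2:])@v[:2]
    return v[2:]+(q.min()-.5)*v[:2],v[2:]+(q.max()+.5)*v[:2]
E
python3 - <<'E'
from h import *
p,q,o=T()
b=lambda x,z:p+q.apply([x,0,-.0352-z])
for n in('top','scene','wrist'):
    c=cam(n); z=.01 if n=='scene' else .02; m=np.array(proj(c,b(0,z)))
    print(n,'meas',[np.round(k,1) for k in redline(c,m)],'pred',np.round(proj(c,b(.055,z)),1),np.round(proj(c,b(-.055,z)),1),'toe pred',np.round(proj(c,b(.262,.02)),1),'bend',np.round(proj(c,b(.23,.01)),1))
    # bright shank line
    if n!='wrist':
        h=cv2.cvtColor(c['img'],cv2.COLOR_RGB2HSV).astype(int); a=np.array(proj(c,b(.055,.01))); e=np.array(proj(c,b(.30,.015))); d=(e-a)/np.linalg.norm(e-a); nn=np.array([-d[1],d[0]]); L=int(np.linalg.norm(e-a))
        g=cv2.cvtColor(c['img'],cv2.COLOR_RGB2GRAY)
        strip=np.array([[g[int(round((a+i*d+j*nn)[1])),int(round((a+i*d+j*nn)[0]))] for j in range(-8,9)] for i in range(0,L,4)])
        hh=np.array([[h[int(round((a+i*d+j*nn)[1])),int(round((a+i*d+j*nn)[0])),1] for j in range(-8,9)] for i in range(0,L,4)])
        print(a,d); print('\n'.join(' '.join('%3d'%x for x in r) for r in hh))
E
```

```text
Traceback (most recent call last):
  File "h.py", line 26, in redline
    p=np.argwhere(l==best)[:,::-1].astype(np.float32); v=cv2.fitLine(p,cv2.DIST_L2,0,.01,.01).ravel(); q=(p-v[2:])@v[:2]
                                                         ~~~~~~~~~~~^^^^^^^^^^^^^^^^^^^^^^^^^
cv2.error: OpenCV(4.12.0) /io/opencv/modules/imgproc/src/linefit.cpp:50: error: (-215:Assertion failed) count > 0 in function 'fitLine2D_wods'
```

```bash

python3 - <<'E'
from h import *
p,q,o=T()
b=lambda x,z:p+q.apply([x,0,-.0352-z])
for n in('top','scene','wrist'):
    c=cam(n); z=.01 if n=='scene' else .02; m=np.array(proj(c,b(0,z)))
    if n!='top': print(n,'meas',[np.round(k,1) for k in redline(c,m)],'pred',np.round(proj(c,b(.055,z)),1),np.round(proj(c,b(-.055,z)),1),'toe pred',np.round(proj(c,b(.262,.02)),1),'bend',np.round(proj(c,b(.23,.01)),1))
    if n!='wrist':
        S=cv2.cvtColor(c['img'],cv2.COLOR_RGB2HSV)[...,1].astype(np.float32); a=np.array(proj(c,b(.06,.01))); e=np.array(proj(c,b(.23,.01))); d=(e-a)/np.linalg.norm(e-a); nn=np.array([-d[1],d[0]]); L=np.linalg.norm(e-a)
        I,J=np.meshgrid(np.arange(0,L+30,2),np.arange(-10,11),indexing='ij')
        xy=a+I[...,None]*d+J[...,None]*nn; st=cv2.remap(S,xy[...,0].astype(np.float32),xy[...,1].astype(np.float32),1)
        w=np.clip(45-st,0,None); print('L',L); print('offset of bar normal to pred', [(int(i),round(float((w[k]*J[k]).sum()/w[k].sum()),1),int(w[k].sum())) for k,i in enumerate(I[:,0])  if w[k].sum()>30],'n',nn.round(2),'d',d.round(2))
E
```

```text
L 72.8218067153025
offset of bar normal to pred [(0, -0.0, 505), (2, -0.0, 505), (4, -0.0, 506), (6, 0.0, 505), (8, 0.1, 507), (10, 0.1, 509), (12, 0.1, 518), (14, 0.0, 520), (16, 0.0, 520), (18, -0.0, 519), (20, -0.1, 519), (22, -0.1, 516), (24, -0.1, 513), (26, -0.2, 511), (28, -0.1, 515), (30, -0.1, 513), (32, -0.1, 514), (34, -0.1, 510), (36, -0.1, 509), (38, -0.1, 509), (40, -0.1, 506), (42, -0.1, 504), (44, -0.1, 505), (46, -0.1, 503), (48, -0.2, 496), (50, -0.1, 493), (52, -0.1, 502), (54, -0.1, 507), (56, -0.1, 520), (58, -0.1, 522), (60, -0.0, 527), (62, -0.0, 523), (64, -0.0, 524), (66, 0.0, 525), (68, 0.0, 531), (70, 0.0, 537), (72, -0.0, 539), (74, 0.0, 544), (76, 0.1, 552), (78, -0.0, 556), (80, -0.1, 558), (82, 0.0, 535), (84, -0.0, 536), (86, -0.0, 532), (88, -0.0, 527), (90, -0.0, 512), (92, 0.0, 513), (94, -0.0, 515), (96, -0.1, 501), (98, -0.0, 500), (100, 0.0, 494), (102, -0.0, 488)] n [ 0.94 -0.35] d [-0.35 -0.94]
scene meas [array([406. , 244.3], dtype=float32), array([426.1, 241.4], dtype=float32)] pred [383.  249.3] [427.5 241. ] toe pred [307.  260.6] bend [31
[... 350 characters left out ...]
0.7, 336), (36, -0.9, 327), (38, -1.1, 325), (40, -1.3, 324), (42, -1.4, 316), (44, -1.2, 313), (46, -1.1, 314), (48, -1.3, 323), (50, -1.2, 318), (52, -1.0, 327), (54, -1.0, 331), (56, -1.0, 325), (58, -1.0, 320), (60, -1.0, 326), (62, -1.0, 350), (64, -1.0, 376), (66, -0.8, 386), (68, -0.3, 398), (70, 0.1, 392), (72, 0.5, 397), (74, 0.7, 361), (76, 0.2, 236), (78, -0.2, 145), (80, -0.3, 127), (82, -0.3, 131), (84, -2.5, 180), (86, -3.8, 261), (88, -4.2, 298), (90, -4.3, 341), (92, -4.4, 352)] n [-0.18 -0.98] d [-0.98  0.18]
wrist meas [array([312.2, 187.5], dtype=float32), array([312.7, 458.5], dtype=float32)] pred [312.  193.9] [312.4 461.5] toe pred [  309.9 -1165.3] bend [ 310.7 -683.2]
```

```bash
cat >> h.py <<'E'
U=np.array([np.cos(np.radians(22.4)),np.sin(np.radians(22.4)),0]); C0=np.array([.6032,.2332,0]); XO=.0015; ZO=.0352
def pose(tip,th,gap=0,r=8.):
    """TCP pose for toe-tip centre at s=tip (mm from crest), toe-down pitch th, shank `gap` mm above crest"""
    a=np.radians(th); rr=r+gap; L=(tip-(20.2+rr)*np.sin(a))/np.cos(a); c=262.6-L
    s0=-c*np.cos(a)-rr*np.sin(a); z0=10+c*np.sin(a)+rr*np.cos(a)
    q=rot(22.4,th); O=C0+U*s0/1000+[0,0,z0/1000]
    return O-q.apply([XO,0,-ZO]),q
def state():
    p,q,o=T(); O=p+q.apply([XO,0,-ZO]); x=q.apply([1,0,0]); th=np.degrees(-np.arcsin(x[2])); a=np.radians(th)
    tp=O+q.apply([.2626,0,-.0202]); s0=(O-C0)@U; n=np.array([np.sin(a),np.cos(a)]); gap=-((np.array([0,.010])-[s0,O[2]])@n)*1000-8
    F=np.array(o['ft_force']); lat=(tp-C0)@np.cross([0,0,1],U)
    print('pitch %.2f yaw %.2f tip s %.1f z %.1f lat %.1f gap %.1f grip z %.1f | Fu %.1f Fz %.1f t %.1f w %.4f'%(th,np.degrees(np.arctan2(x[1],x[0])),((tp-C0)@U)*1000,tp[2]*1000,lat*1000,gap,O[2]*1000,F@U,F[2],o['clock'],o['grip_width']))
E
python3 - <<'E'
from h import *
state()
for a in((10,26,20),(25,26,8),(45,26,2),(66,26,1)): P,q=pose(*a); print(a,P.round(4)); delta(P,q)
E
```

```text
pitch 24.84 yaw 22.39 tip s -41.1 z 73.0 lat -19.1 gap 11.7 grip z 164.9 | Fu -0.3 Fz -3.3 t 9.8 w 0.0226
(10, 26, 20) [0.3478 0.1279 0.1247]
shift(tool now,units) [ 0.0966 -0.0634 -0.0121] shift(after turn) [ 0.0963 -0.0634 -0.014 ] turn [-1.00e-05 -3.24e-03 -4.00e-05] F [ 0.1 -1.1 -3.3] t 9.8
(25, 26, 8) [0.3714 0.1377 0.1041]
shift(tool now,units) [ 0.2027 -0.0634  0.0147] shift(after turn) [ 0.203  -0.0634  0.0106] turn [-1.00e-05 -3.24e-03 -4.00e-05] F [ 0.1 -1.1 -3.3] t 9.8
(45, 26, 2) [0.3948 0.1473 0.0876]
shift(tool now,units) [ 0.3021 -0.0635  0.0291] shift(after turn) [ 0.3026 -0.0634  0.0229] turn [-1.00e-05 -3.24e-03 -4.00e-05] F [ 0.1 -1.1 -3.3] t 9.8
(66, 26, 1) [0.415  0.1556 0.0763]
shift(tool now,units) [ 0.3842 -0.0635  0.0328] shift(after turn) [ 0.3848 -0.0634  0.025 ] turn [-1.00e-05 -3.24e-03 -4.00e-05] F [ 0.1 -1.1 -3.3] t 9.8
```

```bash

python3 -m inch '[[[0,-0.0032,0],[0,0,0],1],[[0,0,0],[0.032,-0.021,-0.005],1],[[0,0,0],[0.032,-0.021,-0.005],1],[[0,0,0],[0.032,-0.021,-0.005],1],[[0,0,0],[0.05,0,0.008],1],[[0,0,0],[0.05,0,0.008],1],[[0,0,0],[0.05,0,0.009],1],[[0,0,0],[0.036,0,0.008],1],[[0,0,0],[0.02,0,0.004],1],[[0,0,0],[0,0,0],1]]' | grep -E 'eef|ft_f|wid'
python3 - <<'E'
from h import *
state(); delta(*pose(66,26,1))
t=cam('top');s=cam('scene')
a=cv2.resize(t['img'][185:285,225:325],(400,400),interpolation=cv2.INTER_CUBIC);b=cv2.resize(s['img'][220:320,210:310],(400,400),interpolation=cv2.INTER_CUBIC)
cv2.imwrite('pics/ins.png',np.hstack([a,b])[:,:,::-1])
p,q,o=T(); tip=p+q.apply([XO+.2626,0,-ZO-.0202]); be=p+q.apply([XO+.23,0,-ZO-.01]); 
for c in(t,s): print(np.round(proj(c,tip),1),np.round(proj(c,be),1))
E
```

```text
eef_pos: [0.3962, 0.1482, 0.0856]
ft_force: [1.9, -0.6, -1.3]
grip_width: 0.0228
pitch 26.11 yaw 22.42 tip s 37.8 z 19.1 lat 0.4 gap -3.4 grip z 116.5 | Fu 1.5 Fz -1.3 t 10.6 w 0.0228
shift(tool now,units) [ 0.074   0.001  -0.0018] shift(after turn) [ 0.074   0.001  -0.0017] turn [-1.e-05  3.e-04  5.e-05] F [ 1.9 -0.6 -1.3] t 10.6
[259.6 227.3] [264.6 240.5]
[277.  275.1] [289.1 275.6]
```

View pics/ins.png

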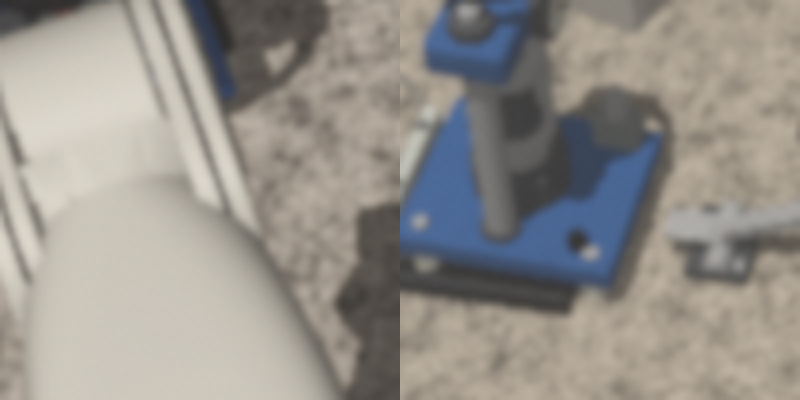

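The scene view shows the toe tip at about (278,276), within a pixel of my model, with the shank over the block's crest and short of the press. I fix a sign error in my pose formula, then raise slightly to see whether the bar is touching the crest.

```bash
sed -i 's/s0=-c\*np.cos(a)-rr\*np.sin(a)/s0=-c*np.cos(a)+rr*np.sin(a)/' h.py
python3 -m inch '[[[0,0,0],[0,0,0],1],[[0,0,0],[0,0,0],1]]' | grep -E 'ft_f'
python3 -c "from h import *; state()"
python3 -m inch '[[[0,0,0],[0,0,-0.006],1],[[0,0,0],[0,0,0],1],[[0,0,0],[0,0,0],1]]' | grep -E 'ft_f'
python3 -c "from h import *; state()"
python3 -m inch '[[[0,0,0],[0,0,-0.006],1],[[0,0,0],[0,0,0],1],[[0,0,0],[0,0,0],1]]' | grep -E 'ft_f'
python3 -c "
from h import *; state(); 
for a in((45,26,0),(55,26,0),(66,26,0)): delta(*pose(*a))"
```

```text
ft_force: [-0.1, 0.3, -1.3]
pitch 26.14 yaw 22.38 tip s 35.9 z 20.6 lat -0.2 gap -2.9 grip z 118.2 | Fu 0.0 Fz -1.3 t 10.9 w 0.0224
ft_force: [-1.2, -0.2, -2.5]
pitch 26.20 yaw 22.37 tip s 36.3 z 21.6 lat -0.3 gap -1.7 grip z 119.5 | Fu -1.2 Fz -2.5 t 11.2 w 0.0223
ft_force: [-0.1, 0.7, -4.0]
pitch 26.19 yaw 22.38 tip s 37.5 z 22.9 lat -0.3 gap -0.0 grip z 120.7 | Fu 0.2 Fz -4.0 t 11.4 w 0.0228
shift(tool now,units) [ 0.0281 -0.0005  0.0024] shift(after turn) [ 0.0281 -0.0005  0.0025] turn [-3.0e-05  5.1e-04 -6.0e-05] F [-0.1  0.7 -4. ] t 11.4
shift(tool now,units) [ 0.0652 -0.0006  0.0022] shift(after turn) [ 0.0652 -0.0005  0.0025] turn [-3.0e-05  5.1e-04 -6.0e-05] F [-0.1  0.7 -4. ] t 11.4
shift(tool now,units) [ 0.106  -0.0006  0.0021] shift(after turn) [ 0.106  -0.0005  0.0025] turn [-3.0e-05  5.1e-04 -6.0e-05] F [-0.1  0.7 -4. ] t 11.4
```

```bash

python3 -m inch '[[[0,0,0],[0.02,0,0],1],[[0,0,0],[0.02,0,0],1],[[0,0,0],[0.01,0,0],1],[[0,0,0],[0,0,0],1]]' | grep -E 'ft_f'
python3 -c "from h import *; state()"
python3 -m inch '[[[0,0,0],[0.01,0,0],1],[[0,0,0],[0.01,0,0],1],[[0,0,0],[0,0,0],1]]' | grep -E 'ft_f'
python3 -c "from h import *; state()"
python3 -m inch '[[[0,0,0],[0.01,0,0],1],[[0,0,0],[0.01,0,0],1],[[0,0,0],[0,0,0],1]]' | grep -E 'ft_f'
python3 -c "from h import *; state()"

```

```text
ft_force: [0.8, -0.7, -1.2]
pitch 26.15 yaw 22.38 tip s 52.0 z 15.8 lat -0.2 gap -0.0 grip z 113.4 | Fu 0.5 Fz -1.2 t 11.7 w 0.0225
ft_force: [0.6, 0.3, -3.1]
pitch 26.16 yaw 22.39 tip s 57.0 z 13.6 lat -0.2 gap 0.1 grip z 111.2 | Fu 0.6 Fz -3.1 t 12.0 w 0.0228
ft_force: [1.5, -0.4, -2.4]
pitch 26.11 yaw 22.38 tip s 62.7 z 11.2 lat -0.2 gap 0.5 grip z 108.6 | Fu 1.2 Fz -2.4 t 12.2 w 0.0227
```

```bash

python3 -m inch '[[[0,0,0],[0.008,0,0],1],[[0,0,0],[0.008,0,0],1],[[0,0,0],[0,0,0],1],[[0,0,0],[0,0,0],1]]' | grep -E 'ft_f'
python3 -c "
from h import *; state(); 
for a in((67,23,-1),(67,20,-1),(67,18,-1),(67,16,-1)): delta(*pose(*a)); print(pose(*a)[0].round(4))"

```

```text
ft_force: [1.3, 0.6, -1.5]
pitch 26.11 yaw 22.38 tip s 66.8 z 9.1 lat -0.2 gap 0.4 grip z 106.6 | Fu 1.4 Fz -1.5 t 12.6 w 0.0225
shift(tool now,units) [ 0.0089 -0.0004  0.0413] shift(after turn) [ 0.0067 -0.0004  0.0418] turn [-2.00e-05  8.65e-03 -4.00e-05] F [ 1.3  0.6 -1.5] t 12.6
[0.4204 0.1578 0.0633]
shift(tool now,units) [ 0.0172 -0.0004  0.0762] shift(after turn) [ 0.009  -0.0004  0.0776] turn [-2.000e-05  1.698e-02 -4.000e-05] F [ 1.3  0.6 -1.5] t 12.6
[0.4182 0.1569 0.0528]
shift(tool now,units) [ 0.0241 -0.0004  0.0991] shift(after turn) [ 0.0099 -0.0004  0.1015] turn [-2.000e-05  2.253e-02 -4.000e-05] F [ 1.3  0.6 -1.5] t 12.6
[0.4171 0.1565 0.0458]
shift(tool now,units) [ 0.032  -0.0004  0.1217] shift(after turn) [ 0.0102 -0.0004  0.1254] turn [-2.000e-05  2.809e-02 -4.000e-05] F [ 1.3  0.6 -1.5] t 12.6
[0.4163 0.1562 0.0386]
```

```bash

python3 -m inch '[[[0,0.0028,0],[0.002,0,0.0135],1],[[0,0.0028,0],[0.002,0,0.013],1],[[0,0.0028,0],[0.001,0,0.0125],1],[[0,0.0028,0],[0.001,0,0.0125],1],[[0,0.0028,0],[0.001,0,0.0125],1],[[0,0,0],[0,0,0],1],[[0,0,0],[0,0,0],1]]' | grep -E 'ft_f'
python3 -c "from h import *; state()"
python3 -m inch '[[[0,0.0028,0],[0.001,0,0.0125],1],[[0,0,0],[0,0,0],1],[[0,0,0],[0,0,0],1]]' | grep -E 'ft_f'
python3 -c "from h import *; state()"
python3 -m inch '[[[0,0.0028,0],[0.001,0,0.0125],1],[[0,0,0],[0,0,0],1],[[0,0,0],[0,0,0],1]]' | grep -E 'ft_f'
python3 -c "from h import *; state()"

```

```text
ft_force: [-0.0, 0.2, -2.3]
pitch 21.15 yaw 22.38 tip s 64.8 z 14.2 lat -0.2 gap -0.9 grip z 90.1 | Fu 0.1 Fz -2.3 t 13.2 w 0.0223
ft_force: [-0.5, 0.2, -0.6]
pitch 20.15 yaw 22.38 tip s 64.7 z 15.1 lat -0.2 gap -1.1 grip z 86.6 | Fu -0.4 Fz -0.6 t 13.4 w 0.0222
ft_force: [3.6, 2.0, -2.7]
pitch 18.99 yaw 22.38 tip s 65.9 z 17.0 lat -0.2 gap -0.1 grip z 83.3 | Fu 4.0 Fz -2.7 t 13.7 w 0.0222
```

```bash

python3 -m inch '[[[0,0.0028,0],[0.0005,0,0.0135],1],[[0,0,0],[0,0,0],1],[[0,0,0],[0,0,0],1]]' | grep -E 'ft_f'
python3 -c "from h import *; state()"
python3 -m inch '[[[0,0.0028,0],[0.0005,0,0.0135],1],[[0,0,0],[0,0,0],1],[[0,0,0],[0,0,0],1]]' | grep -E 'ft_f'
python3 -c "from h import *; state()"
python3 -m inch '[[[0,0.0028,0],[0.0005,0,0.0135],1],[[0,0,0],[0,0,0],1],[[0,0,0],[0,0,0],1]]' | grep -E 'ft_f'
python3 -c "from h import *; state()"

```

```text
ft_force: [5.6, 2.0, -0.2]
pitch 17.82 yaw 22.38 tip s 66.7 z 19.0 lat -0.3 gap 0.7 grip z 80.1 | Fu 6.0 Fz -0.2 t 13.9 w 0.0226
ft_force: [6.5, 3.6, 0.3]
pitch 16.75 yaw 22.39 tip s 66.6 z 20.2 lat -0.2 gap 0.8 grip z 76.5 | Fu 7.4 Fz 0.3 t 14.2 w 0.0227
ft_force: [8.0, 2.6, -0.5]
pitch 15.68 yaw 22.38 tip s 66.6 z 21.4 lat -0.2 gap 0.8 grip z 73.0 | Fu 8.4 Fz -0.5 t 14.4 w 0.0223
```

```bash

python3 -m inch '[[[0,0.0028,0],[0.0005,0,0.013],1],[[0,0.0028,0],[0.0005,0,0.013],1],[[0,0,0],[0,0,0],1],[[0,0,0],[0,0,0],1]]' | grep -E 'ft_f'
python3 -c "from h import *; state()"
python3 -m inch '[[[0,0.0028,0],[0.0005,0,0.013],1],[[0,0.0028,0],[0.0005,0,0.013],1],[[0,0,0],[0,0,0],1],[[0,0,0],[0,0,0],1]]' | grep -E 'ft_f'
python3 -c "from h import *; state()"
python3 -m inch '[[[0,0.0028,0],[0.0005,0,0.013],1],[[0,0.0028,0],[0.0005,0,0.013],1],[[0,0,0],[0,0,0],1],[[0,0,0],[0,0,0],1]]' | grep -E 'ft_f'
python3 -c "
from h import *; state()
s=cam('scene'); cv2.imwrite('pics/lift.png',s['img'][:,:,::-1])
a=cv2.imread('pics/scene1.png')[:,:,::-1]
def blue(im):
    h=cv2.cvtColor(im,cv2.COLOR_RGB2HSV); return ((h[...,0]>100)&(h[...,0]<125)&(h[...,1]>120)&(h[...,2]>60)).astype(np.uint8)
for im in(a,s['img']):
    m=blue(np.ascontiguousarray(im[225:310,180:310])); k,l,st,ce=cv2.connectedComponentsWithStats(m); i=1+st[1:,4].argmax(); p=np.argwhere(l==i)[:,::-1]+[180,225]
    print(st[i,4],'lowest',p[p[:,1].argmax()],'left',p[p[:,0].argmin()],'right',p[p[:,0].argmax()])
"

```

```text
ft_force: [9.2, 3.7, -0.7]
pitch 13.55 yaw 22.39 tip s 66.3 z 24.1 lat -0.2 gap 1.0 grip z 66.0 | Fu 9.9 Fz -0.7 t 14.7 w 0.0227
ft_force: [9.0, 3.3, -0.2]
pitch 11.46 yaw 22.38 tip s 65.6 z 26.6 lat -0.3 gap 1.1 grip z 59.0 | Fu 9.6 Fz -0.2 t 15.1 w 0.0228
ft_force: [9.0, 3.8, 1.4]
pitch 9.41 yaw 22.38 tip s 64.6 z 28.9 lat -0.3 gap 1.0 grip z 51.8 | Fu 9.7 Fz 1.4 t 15.4 w 0.0225
713 lowest [259 287] left [213 270] right [272 257]
733 lowest [255 285] left [213 270] right [271 254]
```

```bash

python3 -m inch '[[[0,0.0028,0],[0.003,0,0.013],1],[[0,0,0],[0.003,0,0],1],[[0,0,0],[0,0,0],1],[[0,0,0],[0,0,0],1]]' | grep -E 'ft_f'
python3 -c "from h import *; state()"
python3 -m inch '[[[0,0.0009,0],[0.01,0,0.0037],1],[[0,0,0],[0,0,0],1],[[0,0,0],[0,0,0],1]]' | grep -E 'ft_f'
python3 -c "from h import *; state()"
python3 -m inch '[[[0,0.0009,0],[0.01,0,0.0037],1],[[0,0,0],[0,0,0],1],[[0,0,0],[0,0,0],1]]' | grep -E 'ft_f'
python3 -c "from h import *; state()"
python3 -m inch '[[[0,0.0009,0],[0.01,0,0.0037],1],[[0,0,0],[0,0,0],1],[[0,0,0],[0,0,0],1]]' | grep -E 'ft_f'
python3 -c "from h import *; state()"

```

```text
ft_force: [6.1, 1.9, 2.7]
pitch 8.58 yaw 22.39 tip s 64.0 z 28.6 lat -0.3 gap -0.3 grip z 47.8 | Fu 6.4 Fz 2.7 t 15.8 w 0.0230
ft_force: [3.8, 1.6, 4.9]
pitch 8.52 yaw 22.38 tip s 63.9 z 26.4 lat -0.3 gap -2.5 grip z 45.3 | Fu 4.1 Fz 4.9 t 16.0 w 0.0225
ft_force: [-0.4, -0.2, 6.9]
pitch 8.48 yaw 22.38 tip s 63.9 z 24.5 lat -0.2 gap -4.4 grip z 43.3 | Fu -0.4 Fz 6.9 t 16.3 w 0.0226
ft_force: [-4.1, -1.3, 5.3]
pitch 8.47 yaw 22.40 tip s 63.8 z 22.4 lat -0.0 gap -6.6 grip z 41.0 | Fu -4.3 Fz 5.3 t 16.5 w 0.0228
```

```bash

python3 -c "
from h import *; state(); p,q,o=T(); print(np.round(o['joint_pos'],3),p.round(4),np.round(o['tau'],1),np.round(o['ft_torque'],2))
s=cam('scene'); a=cv2.imread('pics/scene1.png')[:,:,::-1]; c=cv2.imread('pics/lift.png')[:,:,::-1]
def blue(im):
    h=cv2.cvtColor(im,cv2.COLOR_RGB2HSV); return ((h[...,0]>100)&(h[...,0]<125)&(h[...,1]>120)&(h[...,2]>60)).astype(np.uint8)
for im in(a,c,s['img']):
    m=blue(np.ascontiguousarray(im[225:310,180:310])); k,l,st,ce=cv2.connectedComponentsWithStats(m); i=1+st[1:,4].argmax(); p=np.argwhere(l==i)[:,::-1]+[180,225]
    print(st[i,4],'lowest',p[p[:,1].argmax()],'left',p[p[:,0].argmin()],'right',p[p[:,0].argmax()])
"

```

```text
pitch 8.47 yaw 22.40 tip s 63.8 z 22.4 lat -0.0 gap -6.6 grip z 41.0 | Fu -4.3 Fz 5.3 t 16.5 w 0.0228
[ 0.362  0.422 -0.279  1.017 -0.004  3.113] [0.4131 0.1549 0.0064] [ -0.1 -37.1  19.4  -0.2  -0.    0.1] [-0.04  0.32  0.06]
713 lowest [259 287] left [213 270] right [272 257]
733 lowest [255 285] left [213 270] right [271 254]
746 lowest [254 284] left [213 269] right [271 252]
```

The arm behaves like a spring of roughly 1.4 N/mm, and the push is building up against the press. I continue horizontally without lifting further.

```bash
cat >> h.py <<'E'
def press(s=None):
    s=s or cam('scene'); h=cv2.cvtColor(s['img'],cv2.COLOR_RGB2HSV); m=((h[...,0]>100)&(h[...,0]<125)&(h[...,1]>120)&(h[...,2]>60)).astype(np.uint8)[225:310,180:310]
    k,l,st,ce=cv2.connectedComponentsWithStats(m); i=1+st[1:,4].argmax(); p=(np.argwhere(l==i)[:,::-1]+[180,225]).astype(float)
    f=lambda d:np.round(np.sort(p@d)[-6:].mean(),1)
    print('press: left %.1f low %.1f right %.1f botright %.1f'%(-f(np.array([-1,0])),f(np.array([0,1])),f(np.array([1,0])),f(np.array([.7,.7]))))
E
python3 -m inch '[[[0,0,0],[0.0067,0,-0.003],1],[[0,0,0],[0,0,0],1],[[0,0,0],[0,0,0],1]]' | grep -E 'ft_f'
python3 -c "from h import *; state();press()"
python3 -m inch '[[[0,0,0],[0.0067,0,-0.003],1],[[0,0,0],[0,0,0],1],[[0,0,0],[0,0,0],1]]' | grep -E 'ft_f'
python3 -c "from h import *; state();press()"
python3 -m inch '[[[0,0,0],[0.0067,0,-0.003],1],[[0,0,0],[0,0,0],1],[[0,0,0],[0,0,0],1]]' | grep -E 'ft_f'
python3 -c "from h import *; state();press()"

```

```text
ft_force: [-7.1, -1.4, 6.8]
pitch 8.71 yaw 22.40 tip s 63.7 z 21.5 lat 0.0 gap -7.2 grip z 41.3 | Fu -7.1 Fz 6.8 t 16.8 w 0.0224
press: left 213.5 low 283.7 right 270.7 botright 379.7
ft_force: [-9.4, -3.6, 6.7]
pitch 8.93 yaw 22.40 tip s 63.7 z 20.7 lat 0.0 gap -7.8 grip z 41.5 | Fu -10.1 Fz 6.7 t 17.1 w 0.0228
press: left 213.5 low 283.5 right 270.5 botright 379.6
ft_force: [-11.3, -3.5, 8.1]
pitch 9.05 yaw 22.40 tip s 64.8 z 20.6 lat 0.1 gap -7.5 grip z 41.9 | Fu -11.8 Fz 8.1 t 17.4 w 0.0227
press: left 234.8 low 284.0 right 270.2 botright 379.6
```

```bash
cat >> h.py <<'E'
MO=np.array([.746,.2919,0])
def lift(s=None):
    """press lift h (front soles, mm) and walk d (mm) since start from wheel patch shift + low corner patch shift (template match), least squares"""
    from scipy.optimize import least_squares
    s=s or cam('scene'); a=cv2.imread('pics/scene1.png'); b=cv2.cvtColor(s['img'],cv2.COLOR_RGB2BGR)
    up=lambda im:cv2.resize(im,None,fx=4,fy=4,interpolation=cv2.INTER_CUBIC)
    obs=[]
    for (u0,v0,w,h,z) in((222,190,30,26,.25),(216,216,26,18,.2),(206,262,22,16,.046),(244,274,20,16,.03)):
        t=up(a[v0:v0+h,u0:u0+w]); m=24; r=cv2.matchTemplate(up(b[v0-m:v0+h+m,u0-m:u0+w+m]),t,cv2.TM_CCOEFF_NORMED)
        _,sc,_,l=cv2.minMaxLoc(r); obs.append((u0+w/2,v0+h/2,z,l[0]/4-m,l[1]/4-m,sc))
    piv=MO+U*(.058-.022)+[0,0,.006]; ax=np.cross([0,0,1],U)
    def pred(x):
        out=[]
        for u,v,z,*_ in obs:
            X=onz(s,u,v,z); Y=piv+R.from_rotvec(ax*x[0]/116).apply(X-piv)+U*x[1]/1000
            out.append(np.array(proj(s,Y))-[u,v])
        return np.array(out)
    O=np.array(obs); W=(O[:,5]>.75)[:,None]
    f=lambda x:((pred(x)-O[:,3:5])*W).ravel()
    g=least_squares(f,[0.,0.],loss='soft_l1'); print('lift %.1f walk %.1f'%tuple(g.x),'res',np.round(f(g.x),1),'score',O[:,5].round(2))
E
python3 -c "
from h import *
state(); lift()
class D(dict): pass
c=cam('scene'); c['img']=np.ascontiguousarray(cv2.imread('pics/lift.png')[:,:,::-1]); lift(c)"

```

```text
pitch 9.05 yaw 22.40 tip s 64.8 z 20.6 lat 0.1 gap -7.6 grip z 41.9 | Fu -11.8 Fz 8.3 t 17.5 w 0.0229
lift 11.6 walk -0.6 res [-0.8 -0.5  1.3  0.6 -0.7 -0.4  0.4  0.1] score [0.91 0.93 0.97 0.99]
lift 9.0 walk -1.4 res [-0.6 -0.3  0.9  0.6 -0.6 -0.1  0.4  0. ] score [0.94 0.96 0.99 0.99]
```

```bash

python3 -m inch '[[[0,0,0],[0.0067,0,-0.002],1],[[0,0,0],[0,0,0],1],[[0,0,0],[0,0,0],1]]' | grep -E 'ft_f'
python3 -c "from h import *; state();lift()"
python3 -m inch '[[[0,0,0],[0.0067,0,-0.002],1],[[0,0,0],[0,0,0],1],[[0,0,0],[0,0,0],1]]' | grep -E 'ft_f'
python3 -c "from h import *; state();lift()"
python3 -m inch '[[[0,0,0],[0.0067,0,-0.002],1],[[0,0,0],[0,0,0],1],[[0,0,0],[0,0,0],1]]' | grep -E 'ft_f'
python3 -c "from h import *; state();lift()"

```

```text
ft_force: [-11.7, -4.6, 8.4]
pitch 9.09 yaw 22.40 tip s 66.5 z 20.6 lat 0.1 gap -7.2 grip z 42.1 | Fu -12.5 Fz 8.4 t 17.8 w 0.0225
lift 11.7 walk 0.2 res [-0.7 -0.5  1.1  0.5 -1.  -0.4  0.6  0.1] score [0.91 0.93 0.95 0.98]
ft_force: [-11.8, -4.4, 7.9]
pitch 9.11 yaw 22.40 tip s 68.4 z 20.8 lat 0.1 gap -6.7 grip z 42.4 | Fu -12.6 Fz 7.9 t 18.1 w 0.0228
lift 11.5 walk 1.9 res [-0.7 -0.6  1.3  0.5 -1.3 -0.5  0.8  0. ] score [0.92 0.93 0.9  0.98]
ft_force: [-11.1, -4.3, 6.9]
pitch 9.12 yaw 22.40 tip s 70.4 z 21.0 lat 0.1 gap -6.2 grip z 42.7 | Fu -11.9 Fz 6.9 t 18.4 w 0.0227
lift 11.2 walk 3.9 res [-0.7 -0.6  1.3  0.4 -1.5 -0.6  0.8  0. ] score [0.92 0.94 0.87 0.98]
```

```bash

python3 -m inch '[[[0,0.0005,0],[0.0067,0,0.0005],1],[[0,0,0],[0,0,0],1],[[0,0.0005,0],[0.0067,0,0.0005],1],[[0,0,0],[0,0,0],1],[[0,0.0005,0],[0.0067,0,0.0005],1],[[0,0,0],[0,0,0],1],[[0,0,0],[0,0,0],1]]' | grep -E 'ft_f'
python3 -c "from h import *; state();lift()"
python3 -m inch '[[[0,0.0005,0],[0.0067,0,0.0005],1],[[0,0,0],[0,0,0],1],[[0,0.0005,0],[0.0067,0,0.0005],1],[[0,0,0],[0,0,0],1],[[0,0,0],[0,0,0],1]]' | grep -E 'ft_f'
python3 -c "from h import *; state();lift()"

```

```text
ft_force: [-11.5, -4.2, 8.7]
pitch 8.62 yaw 22.40 tip s 75.8 z 21.8 lat 0.1 gap -5.1 grip z 41.3 | Fu -12.3 Fz 8.7 t 19.1 w 0.0226
lift 11.0 walk 8.7 res [-0.7 -0.5  1.1  0.5 -1.2 -1.1  0.9  0.1] score [0.93 0.92 0.85 0.99]
ft_force: [-11.2, -5.1, 6.7]
pitch 8.29 yaw 22.40 tip s 79.4 z 22.4 lat 0.1 gap -4.4 grip z 40.3 | Fu -12.3 Fz 6.7 t 19.5 w 0.0227
lift 10.3 walk 13.0 res [-0.8 -0.3  1.1  0.6 -0.9 -0.5  0.6 -0. ] score [0.93 0.88 0.84 0.99]
```

```bash

python3 -m inch '[[[0,0.0008,0],[0.0067,0,0.004],1],[[0,0,0],[0,0,0],1],[[0,0.0008,0],[0.0067,0,0.004],1],[[0,0,0],[0,0,0],1],[[0,0,0],[0,0,0],1]]' | grep -E 'ft_f'
python3 -c "from h import *; state();lift()"
python3 -m inch '[[[0,0.0005,0],[0.0067,0,0.002],1],[[0,0,0],[0,0,0],1],[[0,0,0],[0,0,0],1]]' | grep -E 'ft_f'
python3 -c "from h import *; state()"
python3 -m inch '[[[0,0.0005,0],[0.004,0,0.0015],1],[[0,0,0],[0,0,0],1],[[0,0,0],[0,0,0],1]]' | grep -E 'ft_f'
python3 -c "from h import *; state();lift()"

```

```text
ft_force: [-11.7, -4.8, 9.0]
pitch 7.73 yaw 22.40 tip s 82.7 z 22.2 lat 0.1 gap -5.0 grip z 37.5 | Fu -12.7 Fz 9.0 t 20.0 w 0.0229
lift 10.8 walk 16.7 res [-0.9 -0.6  1.8  0.6 -0.8 -0.2  0.4  0.2] score [0.88 0.87 0.88 0.99]
ft_force: [-12.4, -4.1, 8.5]
pitch 7.55 yaw 22.39 tip s 84.6 z 22.3 lat 0.1 gap -4.9 grip z 36.8 | Fu -13.0 Fz 8.5 t 20.3 w 0.0225
ft_force: [-12.6, -4.5, 8.8]
pitch 7.38 yaw 22.40 tip s 85.5 z 22.5 lat 0.1 gap -4.9 grip z 36.2 | Fu -13.4 Fz 8.8 t 20.6 w 0.0223
lift 10.8 walk 19.8 res [-0.9 -0.5  2.1  0.7 -1.1 -0.1  0.6  0. ] score [0.86 0.91 0.88 0.99]
```

```bash

python3 -m inch '[[[0,0.0003,0],[0.004,0,0.001],1],[[0,0,0],[0,0,0],1],[[0,0,0],[0,0,0],1]]' | grep -E 'ft_f'
python3 -c "from h import *; state()"
python3 -m inch '[[[0,0.0003,0],[0.004,0,0.001],1],[[0,0,0],[0,0,0],1],[[0,0,0],[0,0,0],1]]' | grep -E 'ft_f'
python3 -c "from h import *; state()"
python3 -m inch '[[[0,0.0003,0],[0.004,0,0.001],1],[[0,0,0],[0,0,0],1],[[0,0,0],[0,0,0],1]]' | grep -E 'ft_f'
python3 -c "from h import *; state();lift()"

```

```text
ft_force: [-12.5, -4.7, 8.8]
pitch 7.28 yaw 22.40 tip s 86.6 z 22.5 lat 0.1 gap -4.8 grip z 35.7 | Fu -13.3 Fz 8.8 t 20.9 w 0.0227
ft_force: [-13.5, -5.3, 9.4]
pitch 7.17 yaw 22.40 tip s 87.7 z 22.6 lat 0.1 gap -4.8 grip z 35.3 | Fu -14.5 Fz 9.4 t 21.1 w 0.0227
ft_force: [-12.8, -5.1, 8.2]
pitch 7.07 yaw 22.39 tip s 88.8 z 22.7 lat 0.1 gap -4.7 grip z 34.9 | Fu -13.8 Fz 8.2 t 21.4 w 0.0223
lift 11.7 walk 21.8 res [-1.  -0.5  1.7  0.7 -1.2 -0.2  0.7  0.2] score [0.87 0.95 0.86 0.98]
```

```bash

python3 -m inch '[[[0,0.0003,0],[0.004,0,0.001],1],[[0,0,0],[0,0,0],1],[[0,0,0],[0,0,0],1]]' | grep -E 'ft_f'
python3 -c "from h import *; state()"
python3 -m inch '[[[0,0.0003,0],[0.004,0,0.001],1],[[0,0,0],[0,0,0],1],[[0,0,0],[0,0,0],1]]' | grep -E 'ft_f'
python3 -c "from h import *; state()"
python3 -m inch '[[[0,0.0003,0],[0.004,0,0.001],1],[[0,0,0],[0,0,0],1],[[0,0,0],[0,0,0],1]]' | grep -E 'ft_f'
python3 -c "from h import *; state();lift()"

```

```text
ft_force: [-13.1, -4.4, 9.3]
pitch 6.97 yaw 22.39 tip s 89.8 z 22.6 lat 0.1 gap -4.8 grip z 34.5 | Fu -13.8 Fz 9.3 t 21.6 w 0.0231
ft_force: [-14.6, -5.5, 9.4]
pitch 6.98 yaw 22.39 tip s 89.9 z 22.0 lat 0.1 gap -5.3 grip z 33.9 | Fu -15.6 Fz 9.4 t 21.9 w 0.0225
ft_force: [-15.2, -6.3, 11.2]
pitch 6.89 yaw 22.39 tip s 90.8 z 22.0 lat 0.0 gap -5.4 grip z 33.4 | Fu -16.4 Fz 11.2 t 22.1 w 0.0224
lift 11.8 walk 23.1 res [-1.1 -0.4  1.9  0.7 -1.2 -0.3  0.7  0.1] score [0.87 0.95 0.84 0.99]
```

```bash

python3 -m inch '[[[0,0.0002,0],[0.003,0,0],1],[[0,0,0],[0,0,0],1],[[0,0,0],[0,0,0],1]]' | grep -E 'ft_f'
python3 -c "from h import *; state()"
python3 -m inch '[[[0,0.0002,0],[0.003,0,0],1],[[0,0,0],[0,0,0],1],[[0,0,0],[0,0,0],1]]' | grep -E 'ft_f'
python3 -c "from h import *; state();lift()"

```

```text
ft_force: [-15.2, -6.0, 11.3]
pitch 6.84 yaw 22.39 tip s 91.4 z 22.1 lat 0.0 gap -5.3 grip z 33.3 | Fu -16.3 Fz 11.3 t 22.4 w 0.0225
ft_force: [-15.4, -6.3, 10.8]
pitch 6.78 yaw 22.39 tip s 92.2 z 22.3 lat 0.0 gap -5.1 grip z 33.2 | Fu -16.7 Fz 10.8 t 22.7 w 0.0229
lift 11.8 walk 23.1 res [-1.1 -0.4  1.9  0.7 -1.2 -0.3  0.7  0.1] score [0.87 0.95 0.84 0.99]
```

```bash

python3 -m inch '[[[0,0.0002,0],[0.004,0,0],1],[[0,0,0],[0,0,0],1],[[0,0,0],[0,0,0],1]]' | grep -E 'ft_f'
python3 -c "from h import *; state()"
python3 -m inch '[[[0,0.0002,0],[0.004,0,0],1],[[0,0,0],[0,0,0],1],[[0,0,0],[0,0,0],1]]' | grep -E 'ft_f'
python3 -c "from h import *; state()"
python3 -m inch '[[[0,0.0002,0],[0.004,0,0],1],[[0,0,0],[0,0,0],1],[[0,0,0],[0,0,0],1]]' | grep -E 'ft_f'
python3 -c "from h import *; state();lift()"

```

```text
ft_force: [-15.4, -6.5, 10.9]
pitch 6.71 yaw 22.39 tip s 93.3 z 22.5 lat 0.1 gap -4.9 grip z 33.1 | Fu -16.7 Fz 10.9 t 23.0 w 0.0225
ft_force: [-15.4, -6.3, 11.2]
pitch 6.64 yaw 22.39 tip s 94.4 z 22.6 lat 0.0 gap -4.7 grip z 33.0 | Fu -16.7 Fz 11.2 t 23.2 w 0.0227
ft_force: [-15.5, -6.4, 11.1]
pitch 6.59 yaw 22.38 tip s 95.5 z 22.7 lat -0.0 gap -4.6 grip z 32.8 | Fu -16.7 Fz 11.1 t 23.5 w 0.0225
lift 11.6 walk 23.2 res [-1.  -0.6  1.7  0.7 -1.2 -0.3  0.7  0.2] score [0.87 0.95 0.84 0.99]
```

```bash
python3 -c "
from h import *
w=cam('wrist'); print(redline(w,(312,320),200))"
python3 -m inch '[[[0,0.0002,0],[0.003,0,0],1],[[0,0,0],[0,0,0],1],[[0,0,0],[0,0,0],1]]' | grep -E 'ft_f'
python3 -c "from h import *; state()"
python3 -m inch '[[[0,0.0002,0],[0.003,0,0],1],[[0,0,0],[0,0,0],1],[[0,0,0],[0,0,0],1]]' | grep -E 'ft_f'
python3 -c "from h import *; state()"

```

```text
(array([312.4025 , 455.50995], dtype=float32), array([312.57532, 188.48355], dtype=float32))
ft_force: [-16.2, -7.1, 11.7]
pitch 6.55 yaw 22.39 tip s 96.0 z 22.8 lat 0.0 gap -4.5 grip z 32.7 | Fu -17.6 Fz 11.7 t 23.9 w 0.0227
ft_force: [-15.9, -7.2, 10.2]
pitch 6.48 yaw 22.39 tip s 96.9 z 23.0 lat 0.0 gap -4.3 grip z 32.6 | Fu -17.4 Fz 10.2 t 24.1 w 0.0226
```

```bash

python3 -m inch '[[[0,0.0002,0],[0.003,0,0],1],[[0,0,0],[0,0,0],1],[[0,0,0],[0,0,0],1]]' | grep -E 'ft_f'
python3 -c "from h import *; state()"
python3 -m inch '[[[0,0.0002,0],[0.003,0,0],1],[[0,0,0],[0,0,0],1],[[0,0,0],[0,0,0],1]]' | grep -E 'ft_f'
python3 -c "from h import *; state();lift()"

```

```text
ft_force: [-16.0, -6.8, 10.4]
pitch 6.42 yaw 22.39 tip s 97.6 z 23.2 lat 0.0 gap -4.2 grip z 32.5 | Fu -17.4 Fz 10.4 t 24.4 w 0.0227
ft_force: [-15.7, -5.7, 11.7]
pitch 6.37 yaw 22.38 tip s 98.3 z 23.3 lat 0.0 gap -4.1 grip z 32.3 | Fu -16.7 Fz 11.7 t 24.6 w 0.0229
lift 11.6 walk 23.2 res [-1.  -0.6  1.7  0.7 -1.2 -0.3  0.7  0.2] score [0.87 0.95 0.84 0.99]
```

```bash

python3 -m inch '[[[0,0.0002,0],[0.003,0,0],1],[[0,0,0],[0,0,0],1],[[0,0,0],[0,0,0],1]]' | grep -E 'ft_f'
python3 -c "from h import *; state()"
python3 -m inch '[[[0,0.0002,0],[0.003,0,0],1],[[0,0,0],[0,0,0],1],[[0,0,0],[0,0,0],1]]' | grep -E 'ft_f'
python3 -c "from h import *; state()"
python3 -m inch '[[[0,0.0002,0],[0.003,0,0],1],[[0,0,0],[0,0,0],1],[[0,0,0],[0,0,0],1]]' | grep -E 'ft_f'
python3 -c "from h import *; state();lift()"

```

```text
ft_force: [-17.4, -7.3, 11.7]
pitch 6.39 yaw 22.38 tip s 98.3 z 22.9 lat 0.0 gap -4.4 grip z 32.1 | Fu -18.9 Fz 11.7 t 24.9 w 0.0227
ft_force: [-18.7, -7.8, 11.6]
pitch 6.40 yaw 22.37 tip s 98.4 z 22.7 lat 0.0 gap -4.6 grip z 31.9 | Fu -20.3 Fz 11.6 t 25.1 w 0.0225
ft_force: [-20.0, -6.8, 11.7]
pitch 6.41 yaw 22.37 tip s 98.5 z 22.4 lat 0.1 gap -4.9 grip z 31.6 | Fu -21.0 Fz 11.7 t 25.4 w 0.0223
lift 11.8 walk 23.6 res [-1.  -0.4  1.7  0.6 -1.3 -0.3  0.8  0.1] score [0.88 0.95 0.85 0.99]
```

```bash

python3 -m inch '[[[0,0,0],[0.003,0,-0.0005],1],[[0,0,0],[0,0,0],1],[[0,0,0],[0,0,0],1],[[0,0,0],[0,0,0],1]]' | grep -E 'ft_f'
python3 -c "from h import *; state();lift()"

```

```text
ft_force: [-20.6, -8.1, 13.2]
pitch 6.49 yaw 22.36 tip s 98.7 z 22.0 lat 0.1 gap -5.2 grip z 31.6 | Fu -22.1 Fz 13.2 t 25.8 w 0.0223
lift 12.0 walk 23.4 res [-1.1 -0.4  1.7  0.6 -1.3 -0.3  0.8  0.3] score [0.88 0.95 0.84 0.98]
```

```bash

python3 -m inch '[[[0,0,0],[-0.005,0,0.0005],1],[[0,0,0],[-0.005,0,0.0005],1],[[0,0,0],[-0.005,0,0.0005],1],[[0,0,0],[0,0,0],1],[[0,0,0],[0,0,0],1]]' | grep -E 'ft_f'
python3 -c "from h import *; state();lift()"
python3 -m inch '[[[0,-0.0014,0],[-0.003,0,-0.005],1],[[0,-0.0014,0],[-0.003,0,-0.005],1],[[0,0,0],[0,0,0],1],[[0,0,0],[0,0,0],1]]' | grep -E 'ft_f'
python3 -c "from h import *; state();lift()"

```

```text
ft_force: [-12.5, -5.0, 9.4]
pitch 5.98 yaw 22.37 tip s 98.9 z 25.0 lat 0.0 gap -3.0 grip z 32.2 | Fu -13.5 Fz 9.4 t 26.2 w 0.0228
lift 11.7 walk 23.1 res [-1.  -0.3  1.7  0.7 -1.2 -0.3  0.7  0.1] score [0.88 0.95 0.85 0.99]
ft_force: [-11.5, -4.1, 8.7]
pitch 6.89 yaw 22.36 tip s 98.9 z 24.2 lat 0.0 gap -2.2 grip z 35.6 | Fu -12.1 Fz 8.7 t 26.6 w 0.0225
lift 10.3 walk 23.0 res [-1.  -0.5  1.7  0.7 -1.2 -0.3  0.7  0.2] score [0.88 0.93 0.86 0.99]
```

```bash

python3 -m inch '[[[0,-0.0014,0],[-0.004,0,-0.005],1],[[0,-0.0014,0],[-0.003,0,-0.005],1],[[0,-0.0014,0],[-0.003,0,-0.005],1],[[0,0,0],[0,0,0],1],[[0,0,0],[0,0,0],1]]' | grep -E 'ft_f'
python3 -c "from h import *; state();lift()"
python3 -m inch '[[[0,-0.0014,0],[-0.003,0,-0.005],1],[[0,-0.0014,0],[-0.003,0,-0.005],1],[[0,0,0],[0,0,0],1],[[0,0,0],[0,0,0],1]]' | grep -E 'ft_f'
python3 -c "from h import *; state();lift()"

```

```text
ft_force: [-9.1, -3.4, 7.9]
pitch 8.20 yaw 22.36 tip s 98.9 z 23.2 lat -0.2 gap -1.0 grip z 40.7 | Fu -9.7 Fz 7.9 t 27.1 w 0.0229
lift 7.1 walk 23.1 res [-0.8 -0.3  1.   0.5 -0.9 -0.3  0.6  0.2] score [0.92 0.89 0.87 0.99]
ft_force: [-4.5, -2.3, -3.0]
pitch 9.14 yaw 22.36 tip s 98.7 z 20.9 lat -0.4 gap -1.7 grip z 42.7 | Fu -5.1 Fz -3.0 t 27.5 w 0.0223
lift 7.1 walk 23.1 res [-0.7 -0.2  0.9  0.5 -0.9 -0.3  0.7  0.2] score [0.92 0.89 0.87 0.99]
```

```bash

python3 -m inch '[[[0,-0.0028,0],[-0.008,0,-0.0105],1],[[0,-0.0028,0],[-0.006,0,-0.0105],1],[[0,-0.0028,0],[-0.004,0,-0.0105],1],[[0,0,0],[0,0,0],1],[[0,0,0],[0,0,0],1]]' | grep -E 'ft_f'
python3 -c "from h import *; state();lift()"
python3 -m inch '[[[0,-0.0028,0],[-0.004,0,-0.0105],1],[[0,-0.0028,0],[-0.002,0,-0.0105],1],[[0,0,0],[0,0,0],1],[[0,0,0],[0,0,0],1]]' | grep -E 'ft_f'
python3 -c "from h import *; state();lift()
for a in((85,16,0),(75,20,0),(60,22,0),(50,22,0),(30,22,3)): print(a); delta(*pose(*a))"

```

```text
ft_force: [-5.1, -2.1, -2.1]
pitch 11.81 yaw 22.38 tip s 98.4 z 19.4 lat -0.2 gap 1.1 grip z 53.4 | Fu -5.5 Fz -2.1 t 27.9 w 0.0225
lift 7.1 walk 23.1 res [-0.7 -0.2  0.9  0.5 -0.9 -0.3  0.7  0.2] score [0.92 0.89 0.87 0.99]
ft_force: [-4.8, -1.0, -2.3]
pitch 13.75 yaw 22.38 tip s 98.2 z 17.2 lat -0.1 gap 2.1 grip z 60.0 | Fu -4.9 Fz -2.3 t 28.3 w 0.0226
lift 7.1 walk 23.1 res [-0.7 -0.2  0.9  0.5 -0.9 -0.3  0.7  0.2] score [0.92 0.89 0.87 0.99]
(85, 16, 0)
shift(tool now,units) [-0.0476 -0.0002 -0.017 ] shift(after turn) [-0.0483 -0.0003 -0.0151] turn [-3.00e-05 -6.27e-03 -4.00e-05] F [-4.2 -2.  -1.2] t 28.4
(75, 20, 0)
shift(tool now,units) [-0.0865 -0.0002 -0.064 ] shift(after turn) [-0.093  -0.0003 -0.0542] turn [-4.000e-05 -1.738e-02 -4.000e-05] F [-4.2 -2.  -1.2] t 28.4
(60, 22, 0)
shift(tool now,units) [-0.1403 -0.0002 -0.0947] shift(after turn) [-0.1525 -0.0003 -0.0735] turn [-4.000e-05 -2.293e-02 -4.000e-05] F [-4.2 -2.  -1.2] t 28.4
(50, 22, 0)
shift(tool now,units) [-0.1759 -0.0002 -0.0998] shift(after turn) [-0.1884 -0.0003 -0.0735] turn [-4.000e-05 -2.293e-02 -4.000e-05] F [-4.2 -2.  -1.2] t 28.4
(30, 22, 3)
shift(tool now,units) [-2.496e-01 -2.000e-04 -1.206e-01] shift(after turn) [-0.2644 -0.0003 -0.0835] turn [-4.000e-05 -2.293e-02 -4.000e-05] F [-4.2 -2.  -1.2] t 28.4
```

```bash

python3 -m inch '[[[0,-0.0028,0],[-0.01,0,-0.0105],1],[[0,-0.0028,0],[-0.01,0,-0.0105],1],[[0,-0.0028,0],[-0.01,0,-0.0105],1],[[0,-0.0028,0],[-0.01,0,-0.0105],1],[[0,0,0],[0,0,0],1],[[0,0,0],[0,0,0],1]]' | grep -E 'ft_f'
python3 -c "from h import *; state();lift()"
python3 -m inch '[[[0,-0.0014,0],[-0.01,0,-0.0055],1],[[0,-0.0014,0],[-0.01,0,-0.0055],1],[[0,0,0],[-0.01,0,0],1],[[0,0,0],[0,0,0],1],[[0,0,0],[0,0,0],1]]' | grep -E 'ft_f'
python3 -c "from h import *; state();lift()"

```

```text
ft_force: [0.1, -0.4, -3.3]
pitch 17.35 yaw 22.38 tip s 92.5 z 15.9 lat -0.2 gap 5.1 grip z 75.0 | Fu -0.1 Fz -3.3 t 28.9 w 0.0226
lift 7.1 walk 23.1 res [-0.7 -0.2  0.9  0.5 -0.9 -0.3  0.7  0.2] score [0.92 0.89 0.87 0.99]
ft_force: [-0.3, -0.5, -4.5]
pitch 18.31 yaw 22.38 tip s 84.8 z 18.3 lat -0.2 gap 6.3 grip z 81.6 | Fu -0.4 Fz -4.5 t 29.4 w 0.0226
lift 7.1 walk 23.1 res [-0.7 -0.2  0.9  0.5 -0.9 -0.3  0.7  0.2] score [0.92 0.89 0.87 0.99]
```

```bash

python3 -m inch '[[[0,0,0],[-0.02,0,0.005],1],[[0,0,0],[-0.03,0,0.005],1],[[0,0,0],[-0.03,0,0.002],1],[[0,0,0],[-0.04,0,0],1],[[0,0,0],[-0.06,0,0],1],[[0,0,0],[-0.06,0,0],1],[[0,0,0],[-0.06,0,0],1],[[0,0,0],[-0.04,0,0],1],[[0,0,0],[0,0,0],1],[[0,0,0],[0,0,0],1]]' | grep -E 'ft_f'
python3 -c "
from h import *; state()
s=cam('scene'); lift(s); save(s,'after.png'); p,q,o=T(); print(p,np.round(o['joint_pos'],3))
for P,r in (([.36,.02,.12],rot(22.4)),): delta(P,r)"

```

```text
ft_force: [0.5, 0.6, -4.0]
pitch 18.24 yaw 22.38 tip s -13.3 z 47.6 lat -0.2 gap 3.4 grip z 110.6 | Fu 0.7 Fz -4.0 t 30.2 w 0.0226
lift 7.1 walk 23.1 res [-0.7 -0.2  0.9  0.5 -0.9 -0.3  0.7  0.2] score [0.92 0.89 0.87 0.99]
[0.3436664  0.1261181  0.07747979] [ 0.36   0.354 -0.219  1.316 -0.009  3.113]
shift(tool now,units) [-0.1244  0.3478 -0.1083] shift(after turn) [-0.0845  0.3478 -0.1417] turn [-1.000e-05  5.062e-02 -6.000e-05] F [ 0.1 -0.5 -3.5] t 30.3
```

```bash

python3 -m inch '[[[0,0.00845,0],[0,0,-0.03],1],[[0,0.00845,0],[0,0,-0.03],1],[[0,0.00845,0],[0,0,-0.03],1],[[0,0.00845,0],[0,0,-0.03],1],[[0,0.00845,0],[0,0,-0.03],1],[[0,0.00845,0],[0,0,-0.03],1],[[0,0,0],[0,0,0],1]]' | grep -E 'ft_f|eef'
python3 -m inch '[[[0,0,-0.0162],[0,0,0],1],[[0,0,-0.0162],[0,0,0],1],[[0,0,-0.0162],[0,0,0],1],[[0,0,-0.0162],[0,0,0],1],[[0,0,-0.0162],[0,0,0],1],[[0,0,-0.0162],[0,0,0],1],[[0,0,-0.0162],[0,0,0],1],[[0,0,-0.0162],[0,0,0],1],[[0,0,-0.0162],[0,0,0],1],[[0,0,-0.0162],[0,0,0],1]]' | grep -E 'ft_f|eef'
python3 -m inch '[[[0,0,0],[0,0,0],1]]' | grep tool
python3 -c "
from h import *; state(); delta([.4806,-.2411,.10],rot(80.7))
t=cam('top'); save(t,'t_after.png'); p,q,o=T(); b=lambda x,z:p+q.apply([x+XO,0,-ZO-z])
s=cam('scene')
for c in (t,s): print(np.round(proj(c,b(.055,.01)),1),np.round(proj(c,b(.262,.02)),1),np.round(proj(c,b(-.055,.01)),1), [k.round(1) for k in redline(c,np.array(proj(c,b(0,.01))))] if c is s else '')"

```

```text
eef_pos: [0.3522, 0.1296, 0.1316]
ft_force: [-0.4, -0.3, -3.0]
eef_pos: [0.3528, 0.1297, 0.1294]
ft_force: [0.0, 0.4, -3.1]
tool_rot: [0.762, 0.648, -0.002, -0.0]
pitch 0.12 yaw 80.80 tip s -132.5 z 184.2 lat 224.7 gap 146.0 grip z 164.6 | Fu 0.4 Fz -3.4 t 31.8 w 0.0229
shift(tool now,units) [-1.1518  0.6188  0.0987] shift(after turn) [-1.1509  0.6205  0.098 ] turn [-0.00045  0.00034  0.00028] F [ 0.3  0.2 -3.4] t 31.8
[279.4 354. ] [174.5 334.4] [334.7 364.6] 
[383.4 263.4] [322.3 316.5] [411.2 238. ] [array([384.7, 263.1], dtype=float32), array([399.9, 245.1], dtype=float32)]
```

```bash

python3 -m inch '[[[0,0,0],[-0.115,0.062,0],1],[[0,0,0],[-0.115,0.062,0],1],[[0,0,0],[-0.115,0.062,0],1],[[0,0,0],[-0.115,0.062,0],1],[[0,0,0],[-0.115,0.062,0],1],[[0,0,0],[-0.115,0.062,0],1],[[0,0,0],[-0.115,0.062,0],1],[[0,0,0],[-0.115,0.062,0],1],[[0,0,0],[-0.115,0.062,0],1],[[0,0,0],[-0.115,0.062,0],1]]' | grep -E 'ft_f|eef'
python3 -m inch '[[[0,0,0],[0,0,0.05],1],[[0,0,0],[0,0,0.1],1],[[0,0,0],[0,0,0.1],1],[[0,0,0],[0,0,0.1],1],[[0,0,0],[0,0,0.08],1],[[0,0,0],[0,0,0.05],1],[[0,0,0],[0,0,0.02],1],[[0,0,0],[0,0,0],1],[[0,0,0],[0,0,0],1]]' | grep -E 'ft_f|eef'
python3 -c "from h import *; state()"
```

```text
eef_pos: [0.4808, -0.2431, 0.1296]
ft_force: [0.4, 1.3, -3.1]
eef_pos: [0.4807, -0.2411, -0.0197]
ft_force: [0.5, -1.2, -3.5]
pitch 0.04 yaw 80.65 tip s -155.0 z 35.5 lat -167.3 gap -2.8 grip z 15.5 | Fu -0.0 Fz -3.5 t 33.5 w 0.0226
```

```bash

python3 -m inch '[[[0,0,0],[0,0,0.015],1],[[0,0,0],[0,0,0],1],[[0,0,0],[0,0,0],1]]' | grep -E 'ft_f|eef'
python3 -m inch '[[[0,0,0],[0,0,0.008],1],[[0,0,0],[0,0,0],1],[[0,0,0],[0,0,0],1]]' | grep -E 'ft_f|eef'
python3 -m inch '[[[0,0,0],[0,0,0.005],1],[[0,0,0],[0,0,0],1],[[0,0,0],[0,0,0],1]]' | grep -E 'ft_f|eef'
python3 -m inch '[[[0,0,0],[0,0,0.004],1],[[0,0,0],[0,0,0],1],[[0,0,0],[0,0,0],1]]' | grep -E 'ft_f|eef'
```

```text
eef_pos: [0.4808, -0.2412, -0.0235]
ft_force: [0.4, -0.3, -4.8]
eef_pos: [0.4801, -0.2409, -0.0266]
ft_force: [-0.4, 0.6, -3.9]
eef_pos: [0.48, -0.2408, -0.0284]
ft_force: [-0.7, 0.1, -3.6]
eef_pos: [0.48, -0.2408, -0.0296]
ft_force: [0.2, -1.0, -2.9]
```

```bash

python3 -m inch '[[[0,0,0],[0,0,0.008],1],[[0,0,0],[0,0,0],1],[[0,0,0],[0,0,0],1]]' | grep -E 'ft_f|eef'
python3 -m inch '[[[0,0,0],[0,0,0.005],1],[[0,0,0],[0,0,0],1],[[0,0,0],[0,0,0],1]]' | grep -E 'ft_f|eef'
python3 -m inch '[[[0,0,0],[0,0,0.004],1],[[0,0,0],[0,0,0],1],[[0,0,0],[0,0,0],1]]' | grep -E 'ft_f|eef'
```

```text
eef_pos: [0.4799, -0.2407, -0.0321]
ft_force: [-0.3, 0.7, -3.1]
eef_pos: [0.48, -0.2408, -0.0335]
ft_force: [-0.2, 0.2, -3.7]
eef_pos: [0.4801, -0.2409, -0.0346]
ft_force: [0.6, -0.6, -3.7]
```

```bash

python3 -m inch '[[[0,0,0],[0,0,0.004],1],[[0,0,0],[0,0,0],1],[[0,0,0],[0,0,0],1]]' | grep -E 'ft_f|eef'
python3 -m inch '[[[0,0,0],[0,0,0],0.3],[[0,0,0],[0,0,0],0.3],[[0,0,0],[0,0,0],0],[[0,0,0],[0,0,0],0],[[0,0,0],[0,0,0],0],[[0,0,0],[0,0,0],0]]' | grep -E 'ft_f|eef|wid'
python3 -m inch '[[[0,0,0],[0,0,-0.03],0],[[0,0,0],[0,0,-0.06],0],[[0,0,0],[0,0,-0.1],0],[[0,0,0],[0,0,-0.1],0],[[0,0,0],[0,0,-0.1],0],[[0,0,0],[0,0,-0.1],0],[[0,0,0],[0,0,-0.1],0],[[0,0,0],[0,0,-0.1],0],[[0,0,0],[0,0,0],0],[[0,0,0],[0,0,0],0]]' | grep -E 'ft_f|eef|wid'
python3 - <<'E'
from h import *
s=cam('scene'); t=cam('top'); w=cam('wrist'); lift(s)
for c in(t,s,w):
    A,B=redline(c,np.array(proj(c,[.4805,-.241,.015]))); A,B=onz(c,*A,.015),onz(c,*B,.015); print((A+B)/2,np.linalg.norm(A-B),np.degrees(np.arctan2(*(A-B)[1::-1])))
# press vs. bystanders: difference to first pictures
for c,n in((t,'top1'),(s,'scene1')):
    a=cv2.imread('pics/%s.png'%n)[:,:,::-1]; d=cv2.absdiff(np.ascontiguousarray(a),c['img']).max(2)
    for nm,P in(('tube',[.665,.007,.11]),('pot',[.537,.48,.07]),('cuv',[.454,.397,.02]),('ful',[.603,.2335,.015])):
        u,v=map(int,proj(c,P)); print(nm,d[v-10:v+10,u-10:u+10].mean().round(1),end=' ')
    print()
# press pose in top: template match of front corners
a=cv2.imread('pics/top1.png'); b=cv2.cvtColor(t['img'],cv2.COLOR_RGB2BGR); up=lambda i:cv2.resize(i,None,fx=4,fy=4,interpolation=cv2.INTER_CUBIC)
for (u,v) in((232,225),(283,206)):
    T0=up(a[v-9:v+10,u-9:u+10]); r=cv2.matchTemplate(up(b[v-34:v+35,u-34:u+35]),T0,cv2.TM_CCOEFF_NORMED); _,sc,_,l=cv2.minMaxLoc(r); dx,dy=l[0]/4-25,l[1]/4-25
    print('corner',onz(t,u,v,.039).round(4),'->',onz(t,u+dx,v+dy,.046).round(4),sc)
E
```

```text
eef_pos: [0.4803, -0.2408, -0.0352]
ft_force: [-1.6, 2.0, 2.2]
eef_pos: [0.4802, -0.2409, -0.0359]
ft_force: [-0.1, 0.5, -0.3]
grip_width: 0.0427
eef_pos: [0.4819, -0.2415, 0.1742]
ft_force: [-0.3, 0.3, -0.4]
grip_width: 0.0427
lift 7.1 walk 23.1 res [-0.7 -0.2  0.9  0.5 -0.9 -0.3  0.7  0.2] score [0.92 0.89 0.87 0.99]
[ 0.47990495 -0.24119306  0.015     ] 0.10995647528650937 80.60513222194014
[ 0.4788389  -0.23649738  0.015     ] 0.11192452779716623 80.13693364487304
[ 0.48002766 -0.24167735  0.015     ] 0.11060297560581661 -99.3046891270763
tube 3.6 pot 4.0 cuv 2.8 ful 3.9 
tube 4.0 pot 5.2 cuv 3.4 ful 3.9 
corner [0.6379 0.3081 0.039 ] -> [0.6605 0.3199 0.046 ] 0.6967246532440186
corner [0.6845 0.1941 0.039 ] -> [0.7089 0.2007 0.046 ] 0.8126977682113647
```

```bash
python3 -c "
from h import *
print(workorder.job_done())"
```

```text
the job is handed in; nothing more can be done
None
```

I handed the job in: the press walked back about 23 mm until I estimated 7–8 N on the back stop, then eased off and was let down softly onto the mat. The bar lies flat where it started, clear of press and block, and by the cameras the press stayed put afterwards and the bystanders are undisturbed; the hand-in gave no verdict.

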